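# Tilt the culture flasks in the cradle and hand them to the incubator tray

## Robot

A 6-joint arm with a two-finger parallel gripper is mounted at the origin on the work surface. World frame = base frame: x ahead of the robot, y to its left, z up, the work surface at z = 0. Lengths are in mm, angles in rad, forces in N, time in s.
With the tool pointing down it reaches from about 375 to 750 mm from the base axis. Payload 9 kg.
Tool frame: the origin (TCP) lies at the very end of the fingers, on their centre line; the grasp point (between the pads) lies arm.grip_depth behind it (arm.grip_depth is the distance from the TCP to the grasp point, in mm); z points along the fingers, y is the line along which they close (so a half turn about z gives the same grasp; the last joint's range is limited). The gripper opens to 85 mm and grips with 20 to 120 N. Pads are 22 mm wide; open, the fingers measure 114 mm over their backs; the gripper's body (76 mm by 85 mm) begins 54 mm behind the grasp point. The pads swing forward as they close: fully open they stand 13 mm farther back than shut.
Start: joints at [-1.511, 0.104, 0.097, 1.564, 0, 1.353], TCP at [164.553, -577.026, 231.331] pointing down, gripper open.
Joint ranges: [-2.99, 2.99], [-0.84, 1.86], [-1.1, 1.16], [-1.84, 2.11], [-1.51, 1.56], [-3.14, 3.14]. Speed limits (rad/s): [2.22, 2.22, 2.57, 3.14, 3.14, 3.14].

## Interface

Orientations are given as a unit quaternion [w, x, y, z].
In Python, from plant import arm gives the robot as it stands.
- The arm moves only by the tool arm_command, never from a script. Its argument "steps" is a list that holds one entry, the list of rows, each a list of 4 numbers: the shift along the tool's x, y, z in mm, then the turn about the tool's z in rad. A call has 1 to 8 rows; each row shifts and turns the commanded pose from where the row before left it, along the tool's axes as they then stand; what a row does not reach is not made up. A row lasts 1/8 s, in which the tool goes at most 62.5 mm and 10.7 degrees, less where a joint would pass 70% of its speed; a pose out of reach is approached as far as the arm can. A call with a gripper value outside its range is refused whole. "claw" is the gripper command: -1 is fully open, 1 is shut, values between are in proportion, set as the call begins (left out, the last holds). The fingers move at their own pace and stop on an object; "force" is the grip in N (left out, the last holds). Time passes only in rows, so rows that do not move let the fingers close. It gives the time, the measured TCP pose, the force, the opening and the grip force at its end, in the units of the state.
- arm.observe(): the state, without advancing time (a new reading comes with each control period).
- arm.camera(name): name is "side" or "top" or "wrist"; returns a dict with "pixels" (480x640x3 uint8, blue, green, red), "z_map" (480x640 float32, mm along the optical axis (not along the pixel's ray), 0 where there is no reading), "K" (3x3 intrinsics, pixels), "k1" (the pictures are not rectified: a ray, as slopes to the right and down, at radius r is drawn at 1 + k1 r^2 times it, then the intrinsics apply), "cam_to_world" (4x4, takes a point from camera to world coordinates); the wrist camera has in their place "T_tool_cam" (4x4, takes a point from camera to tool coordinates, whose origin is the TCP and whose axes are the flange's). Camera axes: x right, y down, z forward; pixel columns grow to the right and rows downward; lengths in mm; the calibration is good to about 2 mm. A picture is of the moment at which its call begins: read the wrist's pose just before it.
- arm.close_job(): hands the job in; it is judged then, once.
The state is a dict: "time": time; "joint_positions": joint angles; "qd": joint speeds; "tau": joint torques, N m; "tool_pos": TCP position; "orientation": TCP orientation; "wrist_force": force on the tool from outside, world axes, zero at the start; "wrist_torque": the same for the moment, N m; "finger_gap": opening from 0.0 (shut) to 1.0 (fully open); "grip_force": force on a finger pad.
Only numpy, scipy, OpenCV 4.12 (cv2) and the standard library are available. Lean on these libraries where they do the work, as an engineer would, in place of code of your own. Each camera call takes 0.05 s, during which the arm holds its last target. There are 200 camera calls.

## Task

Lay every culture flask flat in a pocket of the tilt cradle with its cap towards the handle, and swing the keeper bar shut until it snaps into its detent. Raise the handle to tilt the cradle to 30 degrees, hold it there for a good two seconds, and bring it back down level. Then swing the keeper bar up open again and lay all the flasks flat on a broad face in the blue incubator tray, leaving the other things on the bench alone.

Things in the scene. Friction and masses are not known exactly. Their poses are not given: they have to be found in the camera images.
- flask_r_mid (a point): Clear culture flask, with a pale blue base plate inside and a red screw cap, lying flat. Its body is 75 long x 40 wide x 30 mm high; neck and cap stick out 32 mm more at one end. About 90 g. This point is the centre of the body, 15 mm above its underside. x along the flask towards the cap, y across the 40 mm width, z up. May be absent.
- flask_r_cap (a point): Centre of the red cap (22 mm diameter, 20 mm long) of that flask, 59.5 mm from the body centre along the flask's x, at mid height.
- flask_y_mid (a point): Clear culture flask, with a pale blue base plate inside and a yellow screw cap, lying flat. Its body is 75 long x 40 wide x 30 mm high; neck and cap stick out 32 mm more at one end. About 90 g. This point is the centre of the body, 15 mm above its underside. x along the flask towards the cap, y across the 40 mm width, z up. May be absent.
- flask_y_cap (a point): Centre of the yellow cap (22 mm diameter, 20 mm long) of that flask, 59.5 mm from the body centre along the flask's x, at mid height.
- flask_g_mid (a point): Clear culture flask, with a pale blue base plate inside and a green screw cap, lying flat. Its body is 75 long x 40 wide x 30 mm high; neck and cap stick out 32 mm more at one end. About 90 g. This point is the centre of the body, 15 mm above its underside. x along the flask towards the cap, y across the 40 mm width, z up. May be absent.
- flask_g_cap (a point): Centre of the green cap (22 mm diameter, 20 mm long) of that flask, 59.5 mm from the body centre along the flask's x, at mid height.
- axle (a point): Middle of the axle of the white tilt cradle (base 200 x 300 mm, fixed to the bench), 65 mm above the bench. x points away from the handle, y along the axle, z up; does not tilt. The aluminium tray on it is 136 (x) by 212 mm (y), floor 5 mm above the axle when level. Scales at both ends carry a red mark at 30 degrees (black at 0, 15, 45) for the red pointers on the tray.
- pocket0 (a point): Right-hand pocket (-y) of the tray: spot on its floor for the body centre of a flask with its cap towards the handle (-x). x away from the handle, z out of the floor; tilts with the tray. Pockets: 61 mm wide (y), 66 mm apart, floor from x = -76 to +51 mm of this point; ribs and near wall 8 mm high, far wall 16 mm.
- pocket1 (a point): The middle pocket, as pocket0.
- pocket2 (a point): Left-hand pocket (+y), as pocket0.
- handle (a point): Middle of the round blue handle bar of the tray (14 mm diameter, 110 mm long along y, brackets at 50 mm either side), on the robot's side: 127 mm towards -x of the axle and 35 mm above it when level. Moves with the tray. Raising it tilts the tray.
- tilt (a joint): Tilt of the tray in rad: 0 = level (rests on a stop, and starts there), grows as the handle goes up (0.524 = 30 degrees), stop at 0.75. A friction hinge (1.0 N m, about 8 N at the handle) keeps it where it is left; a hard tug at the keeper bar can shift it.
- keeper (a joint): Angle of the keeper bar in rad: 0 = shut (arms level, its three black rubber feet 3 to 4 mm above the flasks), 1.57 = straight up, 2.2 = fully open, leaning away from the robot, clear of the pockets. Starts nearly so; a light friction hinge keeps it where left. A sprung ball detent acts over the last 0.25 rad and holds it shut: about 5 N at the bar to pass it.
- keeper_grip (a point): Centre of the freely turning orange grip sleeve (15 mm diameter, 34 mm long) on the steel keeper bar, 33 mm left (+y) of its middle, between two of its feet (7 mm radius, 27 mm long, one at each pocket). The bar is parallel to the axle, 70 mm from its hinge. When shut it lies 60 mm above the tray's floor.
- keeper_hinge (a point): Point on the keeper's hinge axis abreast of the orange sleeve, on the tray's far edge: 77 mm beyond the axle (+x) and 65 mm above it when level. x, y, z as the tray's; opening carries the bar from -x up over towards +x.
- tray_floor (a point): Centre of the floor of the flat blue incubator tray (256 mm along its x, 146 mm along its y, rim 8 mm above the floor; fixed to the bench). Its floor is 4 mm above the bench. z up.
- media: Bystander: amber bottle, 68 mm diameter, 150 mm high; origin at the centre of its underside. Leave alone.
- spray: Bystander: white bottle with a red cap, 64 mm diameter, 170 mm high; origin at the centre of its underside. Leave alone.
- jar: Bystander: glass jar with a white cap, 60 mm diameter, 70 mm high; origin at the centre of its underside. Leave alone.
- dishes: Bystander: stack of four petri dishes, 89 mm diameter, 58 mm high; origin at the centre of its underside. Leave alone.
- tipbox: Bystander: blue box of pipette tips with a clear lid, 82 x 122 x 77 mm; origin at the centre of its underside. Leave alone.
- timer: Bystander: white bench timer, 62 x 75 x 18 mm; origin at the centre of its underside. Leave alone.
- tubes: Bystander: orange rack with eight blue-capped tubes, 70 x 160 x 104 mm; origin at the centre of its underside. Leave alone.
Things that resemble listed ones, but are neither listed nor needed, are in the scene too. What is shaped like the part that bears flask_y_mid but pink is not meant.

How it is judged:
By the outcome, as a careful person would: the job done as asked, in the order asked, and still so for the second after the job is handed in, with the robot touching nothing.
Of flask_r, flask_y, flask_g only 2 to 3 are there at a start; the rules pass over those that are not, and their reading is None.
At some moment in a run one of flask_r, flask_y, flask_g may be knocked a few centimetres aside while the robot is not near it.
It also fails if it takes over 210 s, if anything falls off the work surface, if the arm or the gripper's body presses on something with over 40 N, if the wrist force passes 120 N, or if a joint passes its speed limit or range.

## Working session

There is one attempt and no reset: what is moved stays moved. The work goes in short steps, Python scripts to look and compute and a tool call to move; the robot and the scene stay as the last step left them, time stands still between calls to the robot, and variables do not carry over. Pictures are saved under pics/ and viewed, at most 14 in all, crops included, and the job is handed in when it is done.

Besides the shell and the picture viewer there is one more tool, called after "Call:" by a JSON object that holds its "method" and its "body", one argument or row to a line. arm_command: Moves the arm, as the interface text tells. Its arguments: {"type":"object","properties":{"steps":{"type":"array","items":{"type":"array","items":{"type":"array","items":{"type":"number"}}}},"claw":{"type":"number"},"force":{"type":"number"}},"required":["steps"]}

```bash
ls; mkdir -p pics; python3 - <<'E'
from plant import arm
import cv2,numpy as np
print(arm.grip_depth, arm.observe())
for n in ["top","side"]:
    c=arm.camera(n); cv2.imwrite(f"pics/{n}0.png",c["pixels"]); np.savez(f"{n}0.npz",**c)
    print(n,c["K"],c["k1"],c["cam_to_world"])
c=arm.camera("wrist");print(c["T_tool_cam"],c["K"],c["k1"])
E
```

```text
pics
18.700000000000003 {'time': 0.0, 'joint_positions': array([-1.51071623e+00,  1.04701912e-01,  9.64878394e-02,  1.56389988e+00,
        2.39896708e-05,  1.35312065e+00]), 'qd': array([-5.10229050e-04, -1.34514888e-04,  1.29365928e-03,  7.64891418e-05,
        5.83003465e-05,  3.01605982e-04]), 'tau': array([ 2.20590824e-03, -5.56938565e+01,  5.03644145e+01,  1.71385490e-02,
       -1.99560236e-04,  1.14094880e-05]), 'tool_pos': array([ 164.52932928, -576.6641099 ,  230.53101561]), 'orientation': array([-6.55825047e-04,  9.90371742e-01,  1.38431855e-01,  6.38169531e-05]), 'wrist_force': array([-0.25393846, -0.14557413, -0.1020052 ]), 'wrist_torque': array([ 0.00026415, -0.03575531,  0.00336032]), 'grip_force': 0.0, 'finger_gap': 1.0009719986803636}
top [[600.65753006   0.         314.84800518]
 [  0.         600.65753006 245.1345627 ]
 [  0.           0.           1.        ]] -0.1895682681277021 [[ 1.00368347e-03 -9.85693747e-01  1.68543255e-01  2.65887349e+02]
 [-9.99761487e-01 -4.66612147e-03 -2.13353105e-02  1.05226119e+00]
 [ 2.18165255e-02 -1.68481641e-01 -9.85463330e-01  1.
[... 220 characters left out ...]
61531978430823 [[ 6.26163207e-01  4.74504277e-01 -6.18680312e-01  1.44148639e+03]
 [ 7.79593891e-01 -3.68433462e-01  5.06448566e-01 -7.66578946e+02]
 [ 1.23694815e-02 -7.99438850e-01 -6.00620114e-01  1.00842770e+03]
 [ 0.00000000e+00  0.00000000e+00  0.00000000e+00  1.00000000e+00]]
[[-9.37983454e-05 -9.57685049e-01 -2.87818239e-01  7.29371494e+01]
 [ 9.99999883e-01 -2.26238169e-04  4.26889477e-04 -1.05007495e+00]
 [-4.73941141e-04 -2.87818166e-01  9.57684958e-01 -1.41648325e+02]
 [ 0.00000000e+00  0.00000000e+00  0.00000000e+00  1.00000000e+00]] [[389.04374293   0.         319.33100023]
 [  0.         389.04374293 237.79356437]
 [  0.           0.           1.        ]] -0.07234663343612134
```

View pics/top0.png

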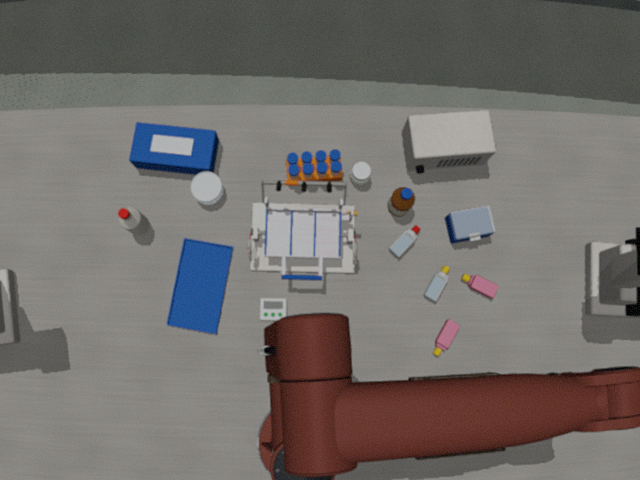

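View pics/side0.png

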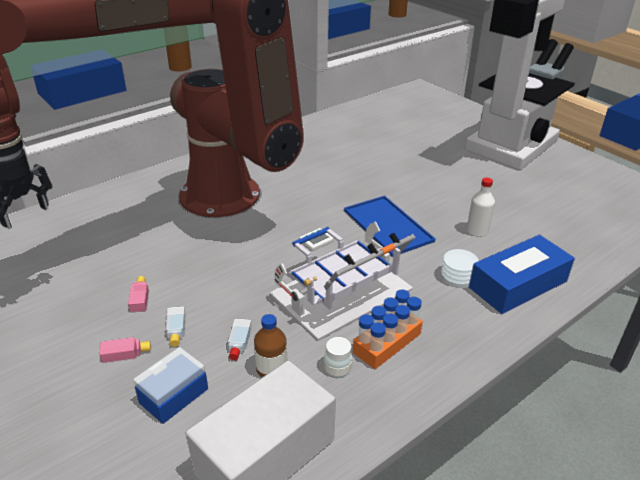

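Top view: cradle at about (302,240), with the handle at (302,277). Red flask is at (405,241) with its cap at (415,230), and yellow flask at (438,286) with its cap at (446,270). Pink decoys are at (483,287) and (447,335). Incubator tray is at (200,287). No green cap is visible. The side view agrees, with the orange sleeve near (390,247).

```bash
cat > h.py <<'E'
import cv2,numpy as np
from scipy.spatial.transform import Rotation as R
from plant import arm
def grab(n):
    if n=="wrist":
        o=arm.observe(); c=arm.camera(n); T=np.eye(4); q=o["orientation"]
        T[:3,:3]=R.from_quat([q[1],q[2],q[3],q[0]]).as_matrix(); T[:3,3]=o["tool_pos"]
        c["cam_to_world"]=T@c["T_tool_cam"]
    else: c=arm.camera(n)
    c["hsv"]=cv2.cvtColor(c["pixels"],cv2.COLOR_BGR2HSV); return c
def rays(c,uv):
    p=cv2.undistortPoints(np.array(uv,float).reshape(-1,1,2),c["K"],np.array([c["k1"],0,0,0.]))[:,0]
    d=np.c_[p,np.ones(len(p))]@c["cam_to_world"][:3,:3].T
    return c["cam_to_world"][:3,3],d
def onplane(c,uv,z):
    o,d=rays(c,uv); return o+d*((z-o[2])/d[:,2])[:,None]
def tri(c1,uv1,c2,uv2):
    o1,d1=rays(c1,uv1);o2,d2=rays(c2,uv2);d1,d2=d1[0],d2[0]
    s=np.linalg.lstsq(np.c_[d1,-d2],o2-o1,rcond=None)[0]
    a,b=o1+s[0]*d1,o2+s[1]*d2; return (a+b)/2,np.linalg.norm(a-b)
def depthpt(c,uv):
    o,d=rays(c,uv); uv=np.round(np.array(uv).reshape(-1,2)).astype(int)
    return o+d*c["z_map"][uv[:,1],uv[:,0]][:,None]
def mask(c,lo,hi,box=None):
    m=cv2.inRange(c["hsv"],np.array(lo),np.array(hi))
    if box: k=np.zeros_like(m);k[box[1]:box[3],box[0]:box[2]]=255;m&=k
    return m
def blobs(m,mina=8):
    n,l,s,cen=cv2.connectedComponentsWithStats(m)
    return [(s[i,4],cen[i],cv2.minAreaRect(np.argwhere(l==i)[:,::-1].astype(np.float32))) for i in range(1,n) if s[i,4]>=mina]
def st():
    o=arm.observe(); q=o["orientation"]; M=R.from_quat([q[1],q[2],q[3],q[0]]).as_matrix()
    phi=np.arctan2(M[1,0],M[0,0])
    print("t%.2f"%o["time"],o["tool_pos"].round(1),"phi %.4f"%phi,"zax",M[:,2].round(3),"j",o["joint_positions"].round(2),"F",o["wrist_force"].round(1),"gap %.3f"%o["finger_gap"],"gf %.0f"%o["grip_force"]); return o["tool_pos"],phi
def go(x,y,z,phi):
    p,f=st(); d=np.array([x,y,z])-p; c,s=np.cos(f),np.sin(f)
    turn=(f-phi+np.pi)%(2*np.pi)-np.pi
    print("tool dx %.1f dy %.1f dz %.1f turn %.3f (or %.3f)"%(d[0]*c+d[1]*s,d[0]*s-d[1]*c,-d[2],turn,turn-np.sign(turn)*2*np.pi))
E
python3 - <<'E'
from h import *
t=grab("top");s=grab("side")
def show(name,c,m,z,mina=8):
    for a,cen,r in blobs(m,mina):
        w=onplane(c,[cen],z)[0]; b=onplane(c,cv2.boxPoints(r),z)
        print(name,a,cen.round(1),w.round(0),"sides",np.linalg.norm(b[1]-b[0]).round(0),np.linalg.norm(b[2]-b[1]).round(0),"dir",(b[1]-b[0])[:2].round(0))
show("red",t,mask(t,(0,150,100),(8,255,255),(380,200,460,320))|mask(t,(172,150,100),(180,255,255),(380,200,460,320)),26)
show("yel",t,mask(t,(20,120,100),(35,255,255)),26)
show("green top",t,mask(t,(45,100,60),(85,255,255)),26,3)
show("green side",s,mask(s,(45,100,60),(85,255,255)),15,3)
show("plate",t,mask(t,(90,20,120),(115,110,255),(385,215,460,310)),17,30)
show("blue",t,mask(t,(100,150,60),(125,255,255),(100,200,400,400)),100,30)
show("inc",t,mask(t,(100,150,60),(125,255,255),(150,230,245,345)),12,30)
for n,c in(("top",t),("side",s)):
  for a,cen,r in blobs(mask(c,(5,150,120),(18,255,255)),5): print("orange",n,a,cen.round(1),depthpt(c,[cen]).round(0))
E
```

```text
red 33 [415.8 228.8] [ 605. -328.   26.] sides 16.0 17.0 dir [13. -9.]
yel 12 [355.  212.5] [ 652. -152.   26.] sides 6.0 9.0 dir [ 0. -6.]
yel 44 [445.3 269. ] [ 487. -412.   26.] sides 18.0 19.0 dir [16. -9.]
yel 49 [465.6 277.5] [ 463. -471.   26.] sides 20.0 21.0 dir [ 17. -10.]
yel 51 [436.9 351.3] [ 253. -381.   26.] sides 20.0 19.0 dir [ 18. -10.]
green top 6 [265.5 314. ] [358. 103.  26.] sides 3.0 6.0 dir [ 0. -3.]
green top 5 [272.6 314.2] [358.  83.  26.] sides 3.0 6.0 dir [ 0. -3.]
green top 4 [279.5 314.5] [357.  64.  26.] sides 3.0 3.0 dir [ 0. -3.]
plate 149 [456.2 224.7] [ 620. -451.   17.] sides 24.0 69.0 dir [  0. -24.]
plate 240 [401.2 244.2] [ 561. -286.   17.] sides 63.0 31.0 dir [ 44. -45.]
plate 260 [434.1 287.6] [ 435. -379.   17.] sides 67.0 34.0 dir [ 57. -36.]
blue 4313 [199.6 285.8] [429. 279. 100.] sides 240.0 139.0 dir [238. -36.]
blue 123 [300.4 277. ] [455.   5. 100.] sides 9.0 103.0 dir [ 9. -0.]
inc 4313 [199.6 285.8] [438. 294.  12.] sides 253.0 147.0 dir [250. -38.]
orange top 381 [311.3 173.2] [[749. -24.  93.]]
orange top 8 [286.9 163.5] [[789.  46.  55.]]
orange side 66 [388.1 248.2] [[700.  29. 197.]]
orange side 1091 [385.7 346.2] [[814. -70.  45.]]
orange side 263 [273.1 340.6] [[ 702. -287.  109.]]
```

Two flasks are present, red and yellow. I'll move over the cradle to look at it from near.

Call:
{"method": "arm_command", "body": {
  "steps": [
    [[34.3,-33,-6.4,0],[34.3,-33,-6.4,0],[34.3,-33,-6.4,0],[34.3,-33,-6.4,0],[34.3,-33,-6.4,0],[34.3,-33,-6.4,0],[34.3,-33,-6.4,0]]
  ],
  "claw": -1
}}

```text
time: 1.12
tool_pos: [332.6, -287.7, 276.3]
orientation: [0.0, 0.99, 0.138, 0.0]
wrist_force: [-0.1, -0.8, -0.3]
finger_gap: 0.998
grip_force: 0.0
```

Call:
{"method": "arm_command", "body": {
  "steps": [
    [[34.3,-33,-6.4,0],[34.3,-33,-6.4,0],[34.3,-33,-6.4,0],[34.3,-33,-6.4,0],[34.3,-33,-6.4,0],[34.3,-33,-6.4,0],[34.3,-33,-6.4,0]]
  ]
}}

```text
time: 2.0
tool_pos: [500.3, 0.5, 321.2]
orientation: [0.0, 0.99, 0.139, 0.0]
wrist_force: [-0.2, -0.5, 0.3]
finger_gap: 1.0
grip_force: 0.0
```

Call:
{"method": "arm_command", "body": {
  "steps": [
    [[0,0,0,-0.179],[0,0,0,-0.179],[0,0,0,-0.179],[0,0,0,-0.179],[0,0,0,-0.179],[0,0,0,-0.179],[0,0,0,-0.179],[0,0,0,-0.179]]
  ]
}}

```text
time: 3.0
tool_pos: [499.6, -1.0, 320.8]
orientation: [-0.0, 0.654, 0.756, -0.0]
wrist_force: [-0.6, 0.4, 0.4]
finger_gap: 0.999
grip_force: 0.0
```

Call:
{"method": "arm_command", "body": {
  "steps": [
    [[0,0,0,-0.179],[0,0,0,-0.179],[0,0,0,-0.179],[0,0,0,-0.179],[0,0,0,-0.179],[0,0,0,-0.179],[0,0,0,-0.179],[0,0,0,-0.179]]
  ]
}}

```text
time: 4.0
tool_pos: [499.6, -1.0, 320.8]
orientation: [-0.0, -0.003, 1.0, -0.0]
wrist_force: [0.2, -0.2, 0.2]
finger_gap: 0.997
grip_force: 0.0
```

```bash
python3 - <<'E'
from h import *
st();c=grab("wrist");cv2.imwrite("pics/w1.png",c["pixels"])
np.savez("w1.npz",**c)
t=grab("top");print([ (a,x.round()) for a,x,r in blobs(mask(t,(45,100,60),(85,255,255)),3)])
E
```

```text
t4.00 [499.6  -1.  320.8] phi -3.1354 zax [-0. -0. -1.] j [-0.26 -0.16  0.    1.73 -0.   -0.27] F [ 0.2 -0.2  0.2] gap 0.997 gf 0
[]
```

View pics/w1.png

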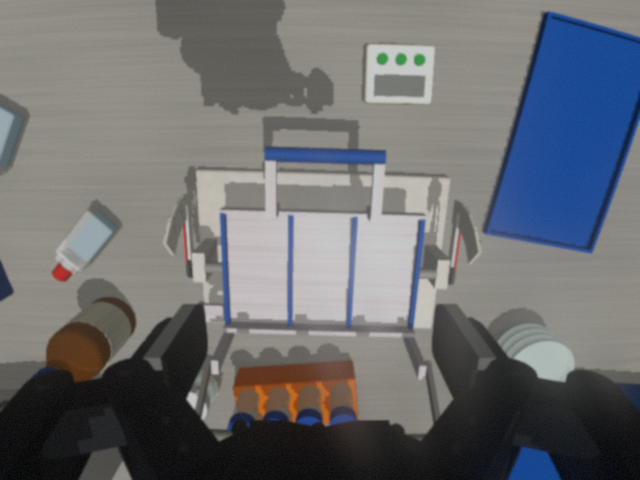

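The view is upside down (image up = robot side): the handle is at (265-385,155). The blue ribs and walls run at x = 225, 290, 353 and 415, rows 212-328. The red flask is at (85,242), and part of the blue tray shows at the right.

```bash
python3 - <<'E'
from h import *
c=dict(np.load("w1.npz"));c["hsv"]=cv2.cvtColor(c["pixels"],cv2.COLOR_BGR2HSV)
m=mask(c,(100,130,50),(125,255,255),(200,140,440,335))
for a,cen,r in blobs(m,60):
    z=100 if r[0][1]<170 else 78
    b=cv2.boxPoints(r); e=sorted([(b[i]+b[(i+1)%4])/2 for i in range(4)],key=lambda e:-np.linalg.norm(e-cen))[:2]
    w=onplane(c,e,z); print(a,cen.round(1),"mid",w.mean(0).round(1),"ends",w[:,:2].round(1).tolist(),"len",np.linalg.norm(w[0]-w[1]).round(1),"depthz",depthpt(c,[cen]).round(0))
E
```

```text
1395 [325.  155.2] mid [455.5   4.7 100. ] ends [[454.3, -49.6], [456.7, 59.1]] len 108.8 depthz [[455.   5. 107.]]
342 [224.6 269.5] mid [ 578.9 -100.8   78. ] ends [[517.7, -99.1], [640.1, -102.4]] len 122.4 depthz [[ 578. -101.   77.]]
283 [416.7 270.7] mid [581.4 103.9  78. ] ends [[640.1, 102.7], [522.7, 105.2]] len 117.4 depthz [[578. 104.  76.]]
```

Call:
{"method": "arm_command", "body": {
  "steps": [
    [[-10,-47.6,20,0],[-10,-47.6,20,0],[-10,-47.6,20,0],[-10,-47.6,20,0],[-10,-47.6,20,0],[-10,-47.6,20,0]]
  ]
}}

```text
time: 4.85
tool_pos: [559.8, -288.3, 200.2]
orientation: [0.0, 0.002, 1.0, -0.0]
wrist_force: [-0.4, -0.6, 0.5]
finger_gap: 0.999
grip_force: 0.0
```

Call:
{"method": "arm_command", "body": {
  "steps": [
    [[0,0,0,-0.183],[0,0,0,-0.183],[0,0,0,-0.183],[0,0,0,-0.183],[0,0,0,-0.183],[0,0,0,-0.183],[0,0,0,-0.183]]
  ]
}}

```text
time: 5.72
tool_pos: [559.7, -286.6, 200.8]
orientation: [-0.0, -0.598, 0.801, 0.0]
wrist_force: [1.1, 0.2, 0.0]
finger_gap: 0.999
grip_force: 0.0
```

Call:
{"method": "arm_command", "body": {
  "steps": [
    [[0,0,0,-0.183],[0,0,0,-0.183],[0,0,0,-0.183],[0,0,0,-0.183],[0,0,0,-0.183],[0,0,0,-0.183]]
  ]
}}

```text
time: 6.48
tool_pos: [559.7, -286.6, 200.7]
orientation: [-0.0, 0.928, -0.372, -0.0]
wrist_force: [0.4, 0.1, 0.9]
finger_gap: 0.999
grip_force: 0.0
```

```bash
cat >> h.py <<'E'
def flask(c,col,box=None,z0=0):
    """body centre and cap direction: pale plate and cap outlines, cast onto their heights"""
    cap=(mask(c,(0,140,70),(8,255,255),box)|mask(c,(172,140,70),(180,255,255),box)) if col=="r" else mask(c,(20,120,80),(35,255,255),box)
    cb=max(blobs(cap,20),key=lambda b:b[0]); capp=onplane(c,[cb[1]],z0+18)[0]
    best=None
    for a,cen,r in blobs(mask(c,(85,15,90),(115,120,255),box),80):
        b=onplane(c,cv2.boxPoints(r),z0+4); w=b.mean(0); d=np.linalg.norm((w-capp)[:2])
        L=sorted([np.linalg.norm(b[1]-b[0]),np.linalg.norm(b[2]-b[1])])
        if 45<d<75: best=(a,cen,w,L,d); print("plate",a,cen.round(),w.round(1),"sides",np.round(L,1),"dist to cap %.1f"%d)
    u=(capp-best[2])[:2]; print("cap",cb[0],cb[1].round(),capp.round(1),"angle %.3f"%np.arctan2(u[1],u[0]),"body from cap",(capp[:2]-59.5*u/np.linalg.norm(u)).round(1))
E
python3 - <<'E'
from h import *
st();c=grab("wrist");cv2.imwrite("pics/w2.png",c["pixels"]);np.savez("w2.npz",**c)
flask(c,"r")
E
```

```text
t6.47 [ 559.7 -286.6  200.7] phi -0.7613 zax [-0.  0. -1.] j [-0.68  0.19  0.13  1.52 -0.   -3.06] F [0.4 0.1 0.9] gap 0.999 gf 0
plate 2693 [316. 204.] [ 562.2 -284.7    4. ] sides [32.8 66. ] dist to cap 60.9
cap 556 [316. 135.] [ 606. -327.   18.] angle -0.768 body from cap [ 563.2 -285.6]
```

View pics/w2.png

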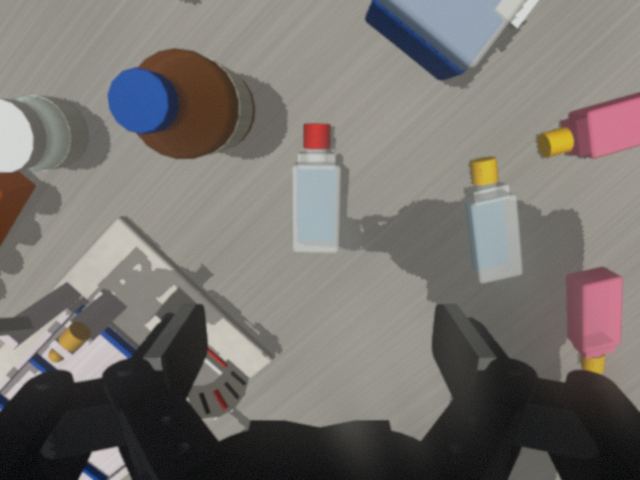

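The red flask is centred, body at (316,204) and cap at (316,135). The sizes agree (66 x 33 mm plate, 61 mm to the cap). Next I descend and grip.

Call:
{"method": "arm_command", "body": {
  "steps": [
    [[1.3,-2.7,40,0.007],[0,0,50,0],[0,0,50,0],[0,0,32,0],[0,0,14,0],[0,0,6.5,0]]
  ]
}}

```text
time: 7.28
tool_pos: [562.6, -285.7, 8.4]
orientation: [0.0, 0.926, -0.377, 0.0]
wrist_force: [0.1, -0.1, 0.5]
finger_gap: 0.996
grip_force: 0.0
```

Call:
{"method": "arm_command", "body": {
  "steps": [
    [[0,0,0,0],[0,0,0,0],[0,0,0,0],[0,0,0,0],[0,0,0,0],[0,0,0,0]]
  ],
  "claw": 1,
  "force": 30
}}

```text
time: 8.02
tool_pos: [563.3, -286.2, 9.8]
orientation: [0.0, 0.927, -0.375, 0.001]
wrist_force: [-0.9, 0.1, 6.1]
finger_gap: 0.459
grip_force: 32.0
```

Call:
{"method": "arm_command", "body": {
  "steps": [
    [[0,0,-20,0],[0,0,-50,0],[0,0,-50,0],[0,0,-50,0.1843],[0,0,0,0.1843],[0,0,0,0.1843],[0,0,0,0.1843],[0,0,0,0.1843]]
  ]
}}

```text
time: 9.02
tool_pos: [562.4, -285.5, 179.7]
orientation: [0.0, -0.661, 0.75, -0.0]
wrist_force: [-0.3, -0.3, -1.6]
finger_gap: 0.461
grip_force: 31.2
```

Call:
{"method": "arm_command", "body": {
  "steps": [
    [[0,0,0,0.1843],[0,0,0,0.1843],[0,0,0,0.1843],[0,0,0,0.1843],[0,0,0,0.1843],[0,0,0,0.1843],[0,0,0,0.1843],[0,0,0,0.1843]]
  ]
}}

```text
time: 10.02
tool_pos: [562.4, -285.5, 179.6]
orientation: [0.0, 0.015, 1.0, -0.0]
wrist_force: [0.2, -0.4, -2.7]
finger_gap: 0.461
grip_force: 31.1
```

Call:
{"method": "arm_command", "body": {
  "steps": [
    [[-5,44.5,0,0],[-5,44.5,0,0],[-5,44.5,0,0],[-5,44.5,0,0],[-5,44.5,0,0],[0,0,0,0]]
  ]
}}

```text
time: 10.78
tool_pos: [592.9, -60.9, 179.7]
orientation: [0.0, 0.01, 1.0, 0.0]
wrist_force: [0.8, -0.9, -0.7]
finger_gap: 0.463
grip_force: 31.2
```

```bash
python3 - <<'E'
from h import *
c=grab("wrist");cv2.imwrite("pics/w3.png",c["pixels"])
go(593.5,-64.5,79.5,np.pi-.023)
E
```

```text
t10.82 [592.9 -62.6 179.5] phi 3.1203 zax [ 0.001 -0.    -1.   ] j [-0.32  0.09 -0.01  1.47 -0.   -0.3 ] F [-0.5 -0.4 -1.6] gap 0.462 gf 31
tool dx -0.7 dy -1.9 dz 100.0 turn 0.002 (or -6.282)
```

View pics/w3.png

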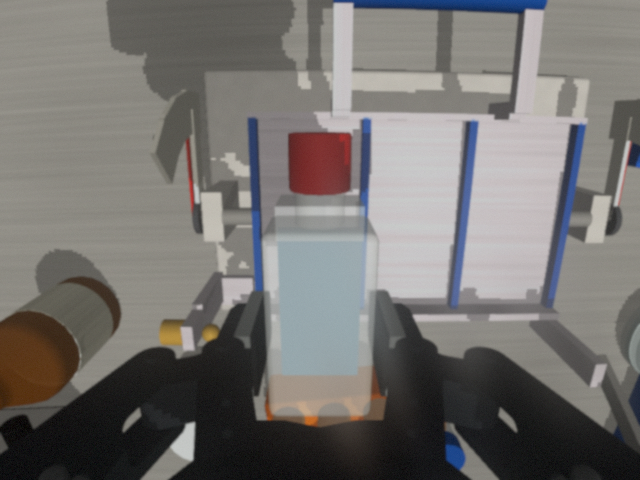

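The red flask is held straight, with its cap (320,163) towards the handle and over the right-hand pocket. I'll lower it.

Call:
{"method": "arm_command", "body": {
  "steps": [
    [[-0.7,-1.9,20,0],[0,0,30,0],[0,0,30,0],[0,0,12,0],[0,0,5,0],[0,0,2.5,0],[0,0,0,0]]
  ]
}}

```text
time: 11.7
tool_pos: [594.1, -66.0, 80.0]
orientation: [0.001, 0.012, 1.0, -0.0]
wrist_force: [-0.4, -1.4, -1.3]
finger_gap: 0.46
grip_force: 31.2
```

Call:
{"method": "arm_command", "body": {
  "steps": [
    [[0,1,0.8,0],[0,0,0,0]]
  ]
}}

```text
time: 11.95
tool_pos: [594.4, -65.4, 79.8]
orientation: [0.001, 0.012, 1.0, -0.001]
wrist_force: [-0.6, -2.4, 5.4]
finger_gap: 0.459
grip_force: 32.0
```

Call:
{"method": "arm_command", "body": {
  "steps": [
    [[0,0,0,0],[0,0,0,0],[0,0,0,0],[0,0,-3,0],[0,0,-20,0],[0,0,-40,0],[0,0,-50,0],[0,0,-10,0]]
  ],
  "claw": -0.16
}}

```text
time: 12.95
tool_pos: [595.4, -65.3, 206.9]
orientation: [0.003, 0.012, 1.0, -0.001]
wrist_force: [0.9, 0.3, -0.2]
finger_gap: 0.579
grip_force: 0.0
```

```bash
python3 - <<'E'
from h import *
go(440,-381,200,-0.565)
c=grab("wrist");cv2.imwrite("pics/w4.png",c["pixels"])
flask(c,"r",None,70)
t=grab("top");flask(t,"y",(380,200,455,320));flask(t,"r",(250,200,350,320),70)
E
```

```text
t12.95 [595.4 -65.3 206.9] phi 3.1180 zax [ 0.007 -0.002 -1.   ] j [-0.33  0.09  0.04  1.51 -0.   -0.3 ] F [ 0.9  0.3 -0.2] gap 0.579 gf 0
tool dx 147.9 dy -319.3 dz 6.9 turn -2.600 (or 3.683)
plate 493 [267. 205.] [ 580.2 -101.7   74. ] sides [  6.5 128.9] dist to cap 62.1
plate 806 [365. 222.] [581.9 -31.   74. ] sides [  6.4 130.2] dist to cap 59.2
plate 3922 [320. 223.] [594.7 -64.6  74. ] sides [33.2 65. ] dist to cap 62.9
cap 525 [320. 137.] [531.9 -62.7  88. ] angle 3.110 body from cap [591.4 -64.5]
plate 277 [434. 287.] [ 436.5 -383.     4. ] sides [35.  68.9] dist to cap 60.1
cap 43 [445. 269.] [ 488.4 -413.2   18. ] angle -0.528 body from cap [ 437.  -383.3]Traceback (most recent call last):
  File "<stdin>", line 5, in <module>
  File "h.py", line 48, in flask
    u=(capp-best[2])[:2]; print("cap",cb[0],cb[1].round(),capp.round(1),"angle %.3f"%np.arctan2(u[1],u[0]),"body from cap",(capp[:2]-59.5*u/np.linalg.norm(u)).round(1))
            ~~~~^^^
TypeError: 'NoneType' object is not subscriptable
```

Red is in pocket 0, within 2 mm. Yellow next.

Call:
{"method": "arm_command", "body": {
  "steps": [
    [[21,-45.6,0,0],[21,-45.6,0,0],[21,-45.6,0,0],[21,-45.6,0,0],[21,-45.6,0,0],[21,-45.6,0,0],[21,-45.6,7,0]]
  ],
  "claw": -1
}}

```text
time: 13.92
tool_pos: [437.8, -381.4, 193.3]
orientation: [-0.0, 0.012, 1.0, 0.0]
wrist_force: [0.8, 0.0, -0.1]
finger_gap: 0.996
grip_force: 0.0
```

Call:
{"method": "arm_command", "body": {
  "steps": [
    [[0,0,0,-0.1733],[0,0,0,-0.1733],[0,0,0,-0.1733],[0,0,0,-0.1733],[0,0,0,-0.1733],[0,0,0,-0.1733],[0,0,0,-0.1733],[0,0,0,-0.1733]]
  ]
}}

```text
time: 14.92
tool_pos: [438.5, -379.7, 192.7]
orientation: [0.0, -0.632, 0.775, 0.001]
wrist_force: [0.3, 0.6, -0.2]
finger_gap: 0.997
grip_force: 0.0
```

Call:
{"method": "arm_command", "body": {
  "steps": [
    [[0,0,0,-0.1733],[0,0,0,-0.1733],[0,0,0,-0.1733],[0,0,0,-0.1733],[0,0,0,-0.1733],[0,0,0,-0.1733],[0,0,0,-0.1733]]
  ]
}}

```text
time: 15.8
tool_pos: [508.5, -310.0, 192.8]
orientation: [0.035, 0.934, -0.355, -0.02]
wrist_force: [0.5, -0.1, -0.2]
finger_gap: 0.998
grip_force: 0.0
```

```bash
python3 - <<'E'
from h import *
c=grab("wrist");cv2.imwrite("pics/w5.png",c["pixels"])
go(440,-381,9,-0.565)
flask(c,"y",(200,60,440,330))
E
```

```text
t15.85 [ 511.6 -305.   192.7] phi -0.7168 zax [-0.062 -0.05  -0.997] j [-0.72  0.12  0.04  1.51 -0.08 -3.14] F [ 2.3  5.9 -1. ] gap 1.002 gf 0
tool dx -4.1 dy 104.4 dz 183.7 turn -0.152 (or 6.131)
plate 2590 [415. 212.] [ 434.3 -379.9    4. ] sides [34.  67.2] dist to cap 61.7
cap 642 [411. 146.] [ 488.1 -410.1   18. ] angle -0.511 body from cap [ 436.2 -381. ]
```

The last joint reached its limit because I turned the wrong way round, so I'm unwinding it.

Call:
{"method": "arm_command", "body": {
  "steps": [
    [[0,0,0,0.18],[0,0,0,0.18],[0,0,0,0.18],[0,0,0,0.18],[0,0,0,0.18],[0,0,0,0.18],[0,0,0,0.18],[0,0,0,0.18]]
  ]
}}

```text
time: 16.85
tool_pos: [507.9, -310.2, 192.8]
orientation: [-0.039, -0.465, 0.884, -0.008]
wrist_force: [0.4, -1.4, -0.6]
finger_gap: 1.002
grip_force: 0.0
```

```bash
python3 - <<'E'
from h import *
go(435.5,-380.5,192,-0.515)
E
```

```text
t16.85 [ 507.9 -310.2  192.8] phi -2.1725 zax [-0.062 -0.05  -0.997] j [-0.73  0.12  0.04  1.51 -0.08 -1.69] F [ 0.4 -1.4 -0.6] gap 1.002 gf 0
tool dx 98.9 dy 19.9 dz 0.8 turn -1.657 (or 4.626)
```

The limit also left the tool tilted by 0.08 rad (j5). I have to turn the other way round anyway, so I'll push gently against the upper limit to undo the tilt.

Call:
{"method": "arm_command", "body": {
  "steps": [
    [[0,0,0,0.18],[0,0,0,0.18],[0,0,0,0.18],[0,0,0,0.18],[0,0,0,0.18],[0,0,0,0.18],[0,0,0,0.18],[0,0,0,0.18]]
  ]
}}

```text
time: 17.85
tool_pos: [507.9, -310.2, 192.8]
orientation: [-0.024, 0.234, 0.972, -0.032]
wrist_force: [-0.3, 0.1, 0.4]
finger_gap: 1.002
grip_force: 0.0
```

Call:
{"method": "arm_command", "body": {
  "steps": [
    [[0,0,0,0.18],[0,0,0,0.18],[0,0,0,0.18],[0,0,0,0.18],[0,0,0,0.18],[0,0,0,0.18],[0,0,0,0.18],[0,0,0,0.18]]
  ]
}}

```text
time: 18.85
tool_pos: [507.9, -310.2, 192.7]
orientation: [0.002, 0.816, 0.576, -0.04]
wrist_force: [-0.4, 0.7, 0.3]
finger_gap: 1.004
grip_force: 0.0
```

Call:
{"method": "arm_command", "body": {
  "steps": [
    [[0,0,0,0.18],[0,0,0,0.18],[0,0,0,0.18],[0,0,0,0.18],[0,0,0,0.18],[0,0,0,0.18],[0,0,0,0.18],[0,0,0,0.18]]
  ]
}}

```text
time: 19.85
tool_pos: [507.9, -310.2, 192.7]
orientation: [0.028, 0.994, -0.105, -0.028]
wrist_force: [-0.7, 0.5, 0.9]
finger_gap: 1.001
grip_force: 0.0
```

Call:
{"method": "arm_command", "body": {
  "steps": [
    [[0,0,0,0.18],[0,0,0,0.18],[0,0,0,0.14],[0,0,0,0.05]]
  ]
}}

```text
time: 20.35
tool_pos: [502.9, -315.8, 192.9]
orientation: [0.032, 0.931, -0.362, -0.018]
wrist_force: [-0.2, 0.1, 0.2]
finger_gap: 0.998
grip_force: 0.0
```

```bash
python3 - <<'E'
from h import *
go(435.5,-380.5,192,-0.515)
E
```

```text
t20.35 [ 502.9 -315.8  192.9] phi -0.7420 zax [-0.057 -0.046 -0.997] j [-0.74  0.11  0.03  1.5  -0.07  3.14] F [-0.2  0.1  0.2] gap 0.998 gf 0
tool dx -6.0 dy 93.3 dz 0.9 turn -0.227 (or 6.056)
```

Call:
{"method": "arm_command", "body": {
  "steps": [
    [[0,0,0,0.09],[0,0,0,0.09],[0,0,0,0.09]]
  ]
}}

```text
time: 20.72
tool_pos: [448.8, -364.3, 193.4]
orientation: [0.008, 0.901, -0.433, -0.002]
wrist_force: [0.0, -0.1, 0.2]
finger_gap: 1.001
grip_force: 0.0
```

```bash
python3 - <<'E'
from h import *
go(435.5,-380.5,192,-0.515)
E
```

```text
t20.73 [ 448.8 -364.3  193.4] phi -0.8959 zax [-0.009 -0.012 -1.   ] j [-0.9   0.03 -0.05  1.49 -0.02  3.14] F [ 0.  -0.1  0.2] gap 1.001 gf 0
tool dx 4.4 dy 20.5 dz 1.4 turn -0.381 (or 5.902)
```

Call:
{"method": "arm_command", "body": {
  "steps": [
    [[0,0,0,0.065],[0,0,0,0]]
  ]
}}

```text
time: 20.98
tool_pos: [434.8, -374.8, 193.6]
orientation: [0.002, 0.893, -0.451, 0.002]
wrist_force: [0.7, 0.1, -0.4]
finger_gap: 1.001
grip_force: 0.0
```

```bash
python3 - <<'E'
from h import *
go(435.5,-380.5,192,-0.515)
E
```

```text
t20.98 [ 434.8 -374.8  193.6] phi -0.9348 zax [ 0.001 -0.005 -1.   ] j [-0.94  0.01 -0.06  1.49 -0.    3.14] F [ 0.7  0.1 -0.4] gap 1.001 gf 0
tool dx 5.0 dy 2.8 dz 1.6 turn -0.420 (or 5.863)
```

The tool is vertical again (tilt 0.005 rad). I'll align with the yellow flask and check.

Call:
{"method": "arm_command", "body": {
  "steps": [
    [[5,2.8,0,-0.14],[0,0,0,-0.14],[0,0,0,-0.14],[0,0,0,0]]
  ]
}}

```text
time: 21.48
tool_pos: [437.1, -379.2, 193.8]
orientation: [0.002, 0.967, -0.254, 0.001]
wrist_force: [-0.0, -0.2, -0.3]
finger_gap: 1.0
grip_force: 0.0
```

```bash
python3 - <<'E'
from h import *
c=grab("wrist");cv2.imwrite("pics/w6.png",c["pixels"])
go(437,-381,8.8,-0.515)
flask(c,"y",(200,60,440,330))
E
```

```text
t21.52 [ 437.  -379.3  193.8] phi -0.5156 zax [ 0.001 -0.005 -1.   ] j [-0.94  0.03 -0.05  1.49 -0.    2.72] F [-0.4 -0.7  0.2] gap 1.001 gf 0
tool dx 0.8 dy 1.5 dz 185.0 turn -0.001 (or 6.283)Traceback (most recent call last):
  File "<stdin>", line 4, in <module>
  File "h.py", line 48, in flask
    u=(capp-best[2])[:2]; print("cap",cb[0],cb[1].round(),capp.round(1),"angle %.3f"%np.arctan2(u[1],u[0]),"body from cap",(capp[:2]-59.5*u/np.linalg.norm(u)).round(1))
            ~~~~^^^
TypeError: 'NoneType' object is not subscriptable
```

View pics/w6.png

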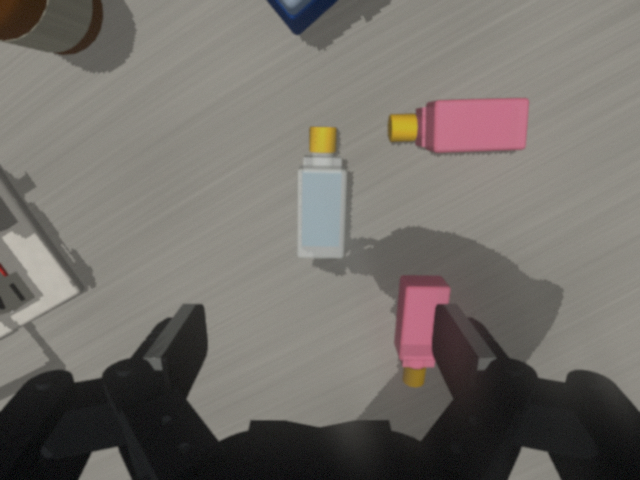

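Yellow flask is at (323,213) with its cap at (323,140). My box also caught a pink decoy's cap, so I'll re-run with a narrower box.

```bash
python3 - <<'E'
from h import *
c=grab("wrist")
flask(c,"y",(250,100,370,280))
E
```

```text
plate 2807 [321. 209.] [ 435.1 -380.2    4. ] sides [32.3 65.9] dist to cap 60.7
cap 645 [322. 139.] [ 487.6 -410.9   18. ] angle -0.529 body from cap [ 436.2 -380.8]
```

Call:
{"method": "arm_command", "body": {
  "steps": [
    [[-0.3,1.5,40,0.013],[0,0,50,0],[0,0,50,0],[0,0,28,0],[0,0,12,0],[0,0,5,0]]
  ]
}}

```text
time: 22.32
tool_pos: [436.3, -382.0, 9.3]
orientation: [0.003, 0.965, -0.261, 0.002]
wrist_force: [0.1, 1.0, 0.5]
finger_gap: 0.997
grip_force: 0.0
```

Call:
{"method": "arm_command", "body": {
  "steps": [
    [[0,0,0,0],[0,0,0,0],[0,0,0,0],[0,0,0,0],[0,0,0,0],[0,0,0,0]]
  ],
  "claw": 1,
  "force": 30
}}

```text
time: 23.08
tool_pos: [436.7, -382.6, 10.3]
orientation: [0.003, 0.965, -0.261, 0.002]
wrist_force: [-1.0, 0.4, 6.2]
finger_gap: 0.46
grip_force: 31.7
```

Call:
{"method": "arm_command", "body": {
  "steps": [
    [[0,0,-20,0],[0,0,-50,0],[0,0,-50,0],[0,0,-55,-0.183],[0,0,0,-0.183],[0,0,0,-0.183],[0,0,0,-0.183],[0,0,0,-0.183]]
  ]
}}

```text
time: 24.08
tool_pos: [435.8, -380.8, 185.4]
orientation: [0.003, 0.981, 0.196, 0.0]
wrist_force: [-0.2, -0.1, -1.2]
finger_gap: 0.46
grip_force: 30.8
```

```bash
python3 - <<'E'
from h import *
go(596.5,67.5,190,np.pi-.023)
E
```

```text
t24.07 [ 435.8 -380.8  185.4] phi 0.3936 zax [ 0.002 -0.006 -1.   ] j [-0.94  0.03 -0.07  1.47 -0.    1.8 ] F [-0.2 -0.1 -1.2] gap 0.460 gf 31
tool dx 320.4 dy -352.4 dz -4.6 turn -2.725 (or 3.558)
```

Call:
{"method": "arm_command", "body": {
  "steps": [
    [[0,0,0,-0.1817],[0,0,0,-0.1817],[0,0,0,-0.1817],[0,0,0,-0.1817],[0,0,0,-0.1817],[0,0,0,-0.1817],[0,0,0,-0.1817],[0,0,0,-0.1817]]
  ]
}}

```text
time: 25.08
tool_pos: [435.8, -380.8, 185.4]
orientation: [0.003, 0.603, 0.798, -0.002]
wrist_force: [-0.4, -0.7, -1.3]
finger_gap: 0.463
grip_force: 30.8
```

Call:
{"method": "arm_command", "body": {
  "steps": [
    [[0,0,0,-0.1817],[0,0,0,-0.1817],[0,0,0,-0.1817],[0,0,0,-0.1817],[0,0,0,-0.1817],[0,0,0,-0.1817],[0,0,0,-0.1817]]
  ]
}}

```text
time: 25.95
tool_pos: [435.8, -380.8, 185.4]
orientation: [0.001, 0.011, 1.0, -0.003]
wrist_force: [0.7, -0.6, -0.9]
finger_gap: 0.46
grip_force: 30.8
```

Call:
{"method": "arm_command", "body": {
  "steps": [
    [[-15,45.2,0,0],[-15,45.2,0,0],[-15,45.2,0,0],[-15,45.2,0,0],[-15,45.2,0,0]]
  ]
}}

```text
time: 26.58
tool_pos: [517.6, -155.6, 184.3]
orientation: [0.001, 0.014, 1.0, -0.003]
wrist_force: [0.5, -0.7, -1.5]
finger_gap: 0.457
grip_force: 30.9
```

Call:
{"method": "arm_command", "body": {
  "steps": [
    [[-15,45.2,0,0],[-15,45.2,0,0],[-15,45.2,0,0],[-15,45.2,0,0],[-15,45.2,0,0],[0,0,0,0]]
  ]
}}

```text
time: 27.32
tool_pos: [598.9, 69.5, 182.8]
orientation: [0.001, 0.012, 1.0, -0.003]
wrist_force: [-0.9, -0.3, -2.3]
finger_gap: 0.464
grip_force: 31.0
```

```bash
python3 - <<'E'
from h import *
c=grab("wrist");cv2.imwrite("pics/w7.png",c["pixels"])
go(596.5,67.5,79.8,np.pi-.023)
E
```

```text
t27.38 [598.7  67.9 182.8] phi 3.1156 zax [ 0.002 -0.006 -1.   ] j [-0.1   0.11  0.01  1.47 -0.01 -0.07] F [-0.  -0.3 -1.6] gap 0.460 gf 31
tool dx 2.2 dy -0.5 dz 103.0 turn -0.003 (or 6.280)
```

View pics/w7.png

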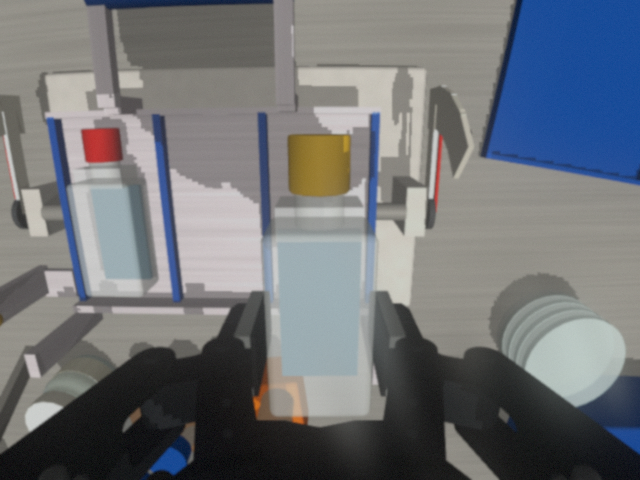

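Red sits in the left-of-image pocket (110,230). Yellow is in hand over pocket 2, with its cap towards the handle. I'll lower it.

Call:
{"method": "arm_command", "body": {
  "steps": [
    [[2,-0.5,20,0],[0,0,32,0],[0,0,30,0],[0,0,12,0],[0,0,5,0],[0,0,2.5,0],[0,0,1.5,0],[0,0,0,0]]
  ]
}}

```text
time: 28.38
tool_pos: [597.7, 65.4, 80.5]
orientation: [0.002, 0.014, 1.0, -0.003]
wrist_force: [-0.6, -2.3, 3.8]
finger_gap: 0.462
grip_force: 31.6
```

Call:
{"method": "arm_command", "body": {
  "steps": [
    [[0,0,0,0],[0,0,0,0],[0,0,0,0],[0,0,-3,0],[0,0,-20,0],[0,0,-50,0],[0,0,-50,0],[0,0,-50,0]]
  ],
  "claw": -0.16
}}

```text
time: 29.38
tool_pos: [596.5, 66.6, 255.3]
orientation: [0.002, 0.014, 1.0, -0.003]
wrist_force: [0.4, 0.5, 0.5]
finger_gap: 0.578
grip_force: 0.0
```

Call:
{"method": "arm_command", "body": {
  "steps": [
    [[0,0,-35,0.196],[0,0,0,0.18],[0,0,0,0.18],[0,0,0,0.18],[0,0,0,0.18],[0,0,0,0.18],[0,0,0,0.18],[0,0,0,0.18]]
  ]
}}

```text
time: 30.38
tool_pos: [596.5, 66.8, 288.6]
orientation: [0.003, 0.675, 0.738, -0.001]
wrist_force: [-0.7, -0.8, 0.3]
finger_gap: 0.583
grip_force: 0.0
```

```bash
python3 - <<'E'
from h import *
go(697,32,290,np.pi/2-.023)
t=grab("top");cv2.imwrite("pics/t2.png",t["pixels"][180:300,200:400])
for z,col in((70,"r"),(70,"y")):
    try: flask(t,col,(250,200,352,300),70)
    except Exception as e: print(col,e)
E
```

```text
t30.38 [596.5  66.8 288.6] phi 1.6597 zax [ 0.003 -0.006 -1.   ] j [-0.1   0.12  0.22  1.67 -0.01  1.38] F [-0.7 -0.8  0.3] gap 0.583 gf 0
tool dx -43.6 dy 97.0 dz -1.4 turn 0.112 (or -6.171)
r 'NoneType' object is not subscriptable
y max() iterable argument is empty
```

Call:
{"method": "arm_command", "body": {
  "steps": [
    [[-14.5,32.3,0,0],[-14.5,32.3,0,0],[-14.5,32.3,0,0],[0,0,0,0.112],[0,0,0,0]]
  ]
}}

```text
time: 31.05
tool_pos: [697.2, 32.5, 287.9]
orientation: [0.003, 0.712, 0.702, -0.001]
wrist_force: [-0.3, -0.0, 1.1]
finger_gap: 0.583
grip_force: 0.0
```

```bash
python3 - <<'E'
from h import *
st();c=grab("wrist");cv2.imwrite("pics/w8.png",c["pixels"]);np.savez("w8.npz",**c)
s=grab("side")
for n,k in(("w",c),("s",s)):
  for a,cen,r in blobs(mask(k,(5,150,100),(18,255,255)),20): print(n,a,cen.round(1),"on187",onplane(k,[cen],187)[0].round(1),"depth",depthpt(k,[cen]).round(1))
E
```

```text
t31.05 [697.2  32.5 287.9] phi 1.5563 zax [ 0.002 -0.006 -1.   ] j [-0.14  0.46  0.61  1.72 -0.01  1.45] F [-0.3 -0.   1.1] gap 0.583 gf 0
w 1344 [385.2 197.8] on187 [738.9  59.  187. ] depth [[753.3  42.2 103.3]]
w 20 [410.2 220. ] on187 [755.6  44.3 187. ] depth [[790.2   6.7  43.3]]
w 983 [317.9 241.9] on187 [695.8  30.4 187. ] depth [[695.9  33.2 195.8]]
w 23 [399.9 232.7] on187 [749.3  35.8 187. ] depth [[779.8  -6.3  44.9]]
w 30 [373.1 296.4] on187 [733.   -9.4 187. ] depth [[754.3 -78.9  43.1]]
s 68 [388.1 248.2] on187 [690.6  39.4 187. ] depth [[698.8  30.5 196. ]]
s 1087 [385.7 346.2] on187 [ 906.6 -173.1  187. ] depth [[815.8 -72.4  47.6]]
s 534 [270.3 340. ] on187 [ 761.9 -332.   187. ] depth [[ 700.6 -292.8  112.9]]
```

View pics/w8.png

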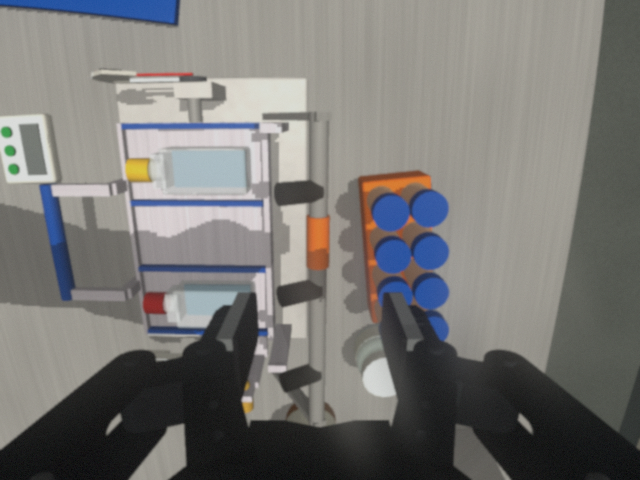

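Both flasks lie in their outer pockets with caps to the handle: yellow (205,168), red (215,302). The orange sleeve is at (318,242), which is about (696, 32.5, 189) in the world and a keeper angle near 2.1. I'll grip the sleeve.

Call:
{"method": "arm_command", "body": {
  "steps": [
    [[0,-1.2,40,0.008],[0,0,40,0],[0,0,22,0],[0,0,10,0],[0,0,2,0]]
  ]
}}

```text
time: 31.78
tool_pos: [695.9, 32.2, 173.9]
orientation: [0.003, 0.715, 0.699, -0.001]
wrist_force: [0.6, 0.6, 0.5]
finger_gap: 0.58
grip_force: 0.0
```

Call:
{"method": "arm_command", "body": {
  "steps": [
    [[0,0,0,0],[0,0,0,0],[0,0,0,0],[0,0,0,0],[0,0,0,0],[0,0,0,0]]
  ],
  "claw": 1,
  "force": 20
}}

```text
time: 32.52
tool_pos: [696.8, 32.0, 174.3]
orientation: [0.003, 0.716, 0.698, -0.001]
wrist_force: [3.2, 0.1, 6.1]
finger_gap: 0.166
grip_force: 21.3
```

```bash
python3 - <<'E'
from h import *
p,f=st()
# grip: bar height above TCP unknown h; arc from measured x
H=660.2
th0=np.arccos(np.clip(-(p[0]-H)/70,-1,1)); print("th0",th0)
n=16; th=np.linspace(th0,0,n+1); x=H-70*np.cos(th); z=70*np.sin(th)
for i in range(n): print("%.2f: +x %.1f  down %.1f"%(th[i+1],x[i+1]-x[i],z[i]-z[i+1]))
E
```

```text
t32.52 [696.8  32.  174.3] phi 1.5456 zax [ 0.004 -0.006 -1.   ] j [-0.14  0.4   0.34  1.5  -0.01  1.46] F [3.2 0.1 6.1] gap 0.166 gf 21
th0 2.12144730656022
1.99: +x -8.2  down -4.3
1.86: +x -8.7  down -3.2
1.72: +x -9.1  down -2.0
1.59: +x -9.2  down -0.8
1.46: +x -9.3  down 0.4
1.33: +x -9.1  down 1.6
1.19: +x -8.8  down 2.8
1.06: +x -8.4  down 4.0
0.93: +x -7.8  down 5.1
0.80: +x -7.0  down 6.0
0.66: +x -6.2  down 6.9
0.53: +x -5.2  down 7.7
0.40: +x -4.2  down 8.3
0.27: +x -3.0  down 8.8
0.13: +x -1.8  down 9.1
0.00: +x -0.6  down 9.3
```

Call:
{"method": "arm_command", "body": {
  "steps": [
    [[0,-8.2,-4.3,0],[0,-8.7,-3.2,0],[0,-9.1,-2,0],[0,-9.2,-0.8,0],[0,-9.3,0.4,0],[0,-9.1,1.6,0],[0,-8.8,2.8,0],[0,-8.4,4,0]]
  ]
}}

```text
time: 33.52
tool_pos: [624.4, 33.8, 173.9]
orientation: [0.002, 0.716, 0.698, -0.002]
wrist_force: [1.4, -2.3, -1.4]
finger_gap: 0.161
grip_force: 20.6
```

Call:
{"method": "arm_command", "body": {
  "steps": [
    [[0,-7.8,5.1,0],[0,-7,6,0],[0,-6.2,6.9,0],[0,-5.2,7.7,0],[0,-4.2,8.3,0]]
  ]
}}

```text
time: 34.15
tool_pos: [596.1, 34.4, 140.5]
orientation: [0.004, 0.716, 0.698, -0.0]
wrist_force: [11.1, -0.7, -1.7]
finger_gap: 0.169
grip_force: 20.9
```

```bash
python3 - <<'E'
from h import *
st()
s=grab("side");cv2.imwrite("pics/s3.png",s["pixels"])
for k in [s]:
  for a,cen,r in blobs(mask(k,(5,150,100),(18,255,255),(260,200,430,300)),10): print(a,cen.round(1),"depth",depthpt(k,[cen]).round(1))
E
```

```text
t34.15 [596.1  34.4 140.5] phi 1.5457 zax [ 0.005 -0.005 -1.   ] j [-0.16  0.09 -0.08  1.39 -0.    1.44] F [11.1 -0.7 -1.7] gap 0.169 gf 21
21 [354.2 240.7] depth [[598.4  20.2 163.2]]
```

Call:
{"method": "arm_command", "body": {
  "steps": [
    [[0,-1,7,0],[0,-0.8,7,0],[0,-0.3,6,0],[0,0,5,0],[0,0,2,0],[0,0,0,0]]
  ]
}}

```text
time: 34.95
tool_pos: [591.4, 34.5, 113.9]
orientation: [0.002, 0.716, 0.698, -0.002]
wrist_force: [-12.4, 0.5, 11.8]
finger_gap: 0.168
grip_force: 22.1
```

```bash
python3 - <<'E'
from h import *
st()
s=grab("side");cv2.imwrite("pics/s3.png",cv2.resize(s["pixels"][180:330,230:430],None,fx=4,fy=4))
E
```

```text
t34.95 [591.4  34.5 113.9] phi 1.5459 zax [-0.001 -0.006 -1.   ] j [-0.16  0.09 -0.13  1.35 -0.01  1.44] F [-12.4   0.5  11.8] gap 0.168 gf 22
```

View pics/s3.png

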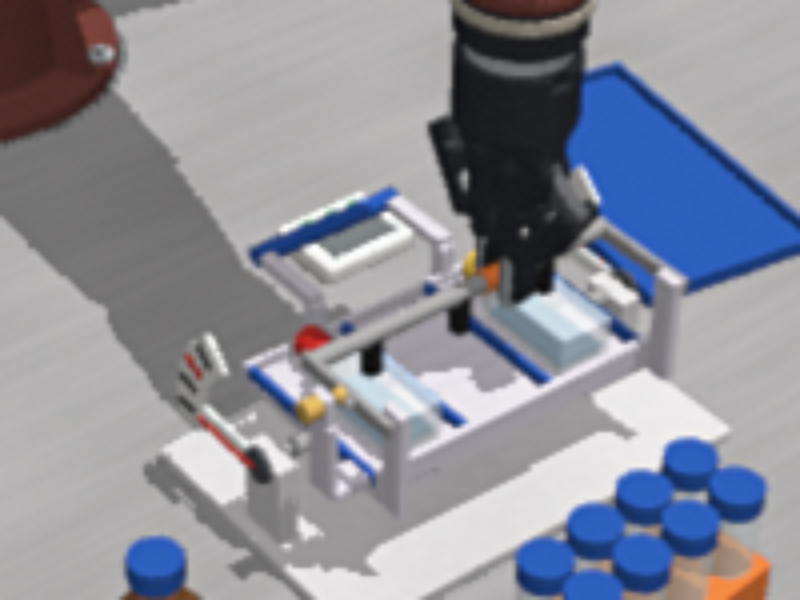

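The keeper arms look level and the feet sit just above the flasks (feet at (372,357) and (460,317)). I'll press slightly to confirm it's on its stop.

Call:
{"method": "arm_command", "body": {
  "steps": [
    [[0,-1,1.5,0],[0,0,0,0]]
  ]
}}

```text
time: 35.25
tool_pos: [591.4, 34.5, 113.8]
orientation: [0.003, 0.716, 0.698, -0.001]
wrist_force: [-11.0, 0.8, 16.6]
finger_gap: 0.168
grip_force: 22.6
```

Call:
{"method": "arm_command", "body": {
  "steps": [
    [[0,0,0,0],[0,0,0,0],[0,0,0,0],[0,0,0,0]]
  ],
  "claw": 0.4
}}

```text
time: 35.75
tool_pos: [591.8, 34.3, 111.8]
orientation: [0.002, 0.716, 0.698, -0.001]
wrist_force: [-0.1, -0.7, -0.3]
finger_gap: 0.299
grip_force: 0.0
```

```bash
python3 - <<'E'
from h import *
st();s=grab("side");c=grab("wrist")
for k in (s,c):
  for a,cen,r in blobs(mask(k,(5,150,100),(18,255,255),(260,180,430,300)),10): print(a,cen.round(1),"on130",onplane(k,[cen],130).round(1),"depth",depthpt(k,[cen]).round(1))
E
```

```text
t35.75 [591.8  34.3 111.8] phi 1.5456 zax [ 0.001 -0.006 -1.   ] j [-0.16  0.09 -0.13  1.34 -0.01  1.44] F [-0.1 -0.7 -0.3] gap 0.299 gf 0
29 [353.4 247.8] on130 [[585.8  30.6 130. ]] depth [[593.4  23.5 137.8]]
19 [334.5 298.1] on130 [[596.8  49.5 130. ]] depth [[596.7  51.1 133.4]]
```

It's on its hard stop, with bar centre z about 130, so it's shut. On to the handle.

Call:
{"method": "arm_command", "body": {
  "steps": [
    [[0,0,-15,0],[0,0,-45,0],[-11,-45.2,0,0],[-11,-45.2,0,0],[-11,-45.2,0,0],[0,0,30,0],[0,0,0,0]]
  ]
}}

```text
time: 36.72
tool_pos: [454.6, 5.0, 141.7]
orientation: [0.002, 0.716, 0.698, -0.002]
wrist_force: [-1.1, -0.2, 0.3]
finger_gap: 0.304
grip_force: 0.0
```

Call:
{"method": "arm_command", "body": {
  "steps": [
    [[0,0,0,0],[0,0,0,0]]
  ],
  "claw": -0.16
}}

```text
time: 36.98
tool_pos: [456.2, 4.9, 143.1]
orientation: [0.003, 0.716, 0.698, -0.001]
wrist_force: [-0.2, 0.4, 0.2]
finger_gap: 0.583
grip_force: 0.0
```

```bash
python3 - <<'E'
from h import *
c=grab("wrist")
go(455.5,4.7,84.5,1.548)
for a,cen,r in blobs(mask(c,(100,130,40),(125,255,255)),300): print(a,cen.round(1),r[1],"on100",onplane(c,[cen],100).round(1),depthpt(c,[cen]).round(1))
for k in [grab("side")]:
  for a,cen,r in blobs(mask(k,(5,150,100),(18,255,255),(260,180,430,300)),10): print(a,cen.round(1),"depth",depthpt(k,[cen]).round(1))
E
```

```text
t37.02 [456.1   4.9 142.9] phi 1.5459 zax [ 0.002 -0.006 -1.   ] j [-0.27 -0.35 -0.48  1.43 -0.    1.32] F [ 0.  -0.7 -0.2] gap 0.581 gf 0
tool dx -0.2 dy -0.6 dz 58.4 turn -0.002 (or 6.281)
1823 [539.9  67. ] (194.25039672851562, 10.425971984863281) on100 [[558.1 101.7 100. ]] [[570.7 104.4  77.1]]
2514 [319.  222.3] (114.24166107177734, 23.668899536132812) on100 [[456.1  31.2 100. ]] [[456.1  32.7 105.7]]
463 [579.2 200.1] (7.0, 65.0) on100 [[586.4  39.6 100. ]] [[602.5  34.5  77. ]]
64 [356.2 247. ] depth [[595.8  30.5 138.4]]
```

Call:
{"method": "arm_command", "body": {
  "steps": [
    [[0,-0.6,25,0],[0,0,22,0],[0,0,9,0],[0,0,2,0],[0,0,0,0]]
  ]
}}

```text
time: 37.7
tool_pos: [455.4, 4.5, 84.8]
orientation: [0.003, 0.716, 0.698, -0.001]
wrist_force: [-0.2, -0.1, 0.4]
finger_gap: 0.578
grip_force: 0.0
```

Call:
{"method": "arm_command", "body": {
  "steps": [
    [[0,0,0,0],[0,0,0,0],[0,0,0,0],[0,0,0,0],[0,0,0,0]]
  ],
  "claw": 1,
  "force": 35
}}

```text
time: 38.33
tool_pos: [456.4, 4.5, 84.8]
orientation: [0.004, 0.716, 0.698, -0.0]
wrist_force: [5.2, 0.4, -0.7]
finger_gap: 0.142
grip_force: 34.4
```

Call:
{"method": "arm_command", "body": {
  "steps": [
    [[0,2.6,-8.2,0],[0,3.1,-8.1,0],[0,3.6,-7.8,0],[0,4.1,-7.6,0],[0,4.6,-7.3,0],[0,5.1,-7,0],[0,5.5,-6.6,0]]
  ]
}}

```text
time: 39.2
tool_pos: [482.0, 3.9, 136.7]
orientation: [0.001, 0.716, 0.698, -0.003]
wrist_force: [-8.7, -5.5, -5.4]
finger_gap: 0.145
grip_force: 34.1
```

```bash
python3 - <<'E'
from h import *
st()
E
```

```text
t39.20 [482.    3.9 136.7] phi 1.5454 zax [-0.002 -0.006 -1.   ] j [-0.26 -0.26 -0.42  1.41 -0.01  1.34] F [-8.7 -5.5 -5.4] gap 0.145 gf 34
```

Call:
{"method": "arm_command", "body": {
  "steps": [
    [[0,5.9,-6.4,0],[0,0,0,0],[0,0,0,0]]
  ]
}}

```text
time: 39.58
tool_pos: [488.3, 3.8, 144.2]
orientation: [0.002, 0.716, 0.698, -0.003]
wrist_force: [-9.7, -3.2, 4.0]
finger_gap: 0.143
grip_force: 35.0
```

```bash
python3 - <<'E'
from h import *
p,_=st()
dx,dz=p[0]-456.4,p[2]-84.8
print("tilt by chord",np.degrees(2*np.arcsin(np.hypot(dx,dz)/2/131.7)),"by z",np.degrees(np.arcsin((35+dz)/131.7)-np.arcsin(35/131.7)))
s=grab("side");cv2.imwrite("pics/s4.png",cv2.resize(s["pixels"][200:330,260:430],None,fx=4.5,fy=4.5,interpolation=cv2.INTER_CUBIC))
E
```

```text
t39.58 [488.3   3.8 144.2] phi 1.5455 zax [-0.001 -0.007 -1.   ] j [-0.26 -0.24 -0.39  1.42 -0.01  1.34] F [-9.7 -3.2  4. ] gap 0.143 gf 35
tilt by chord 29.664976379149287 by z 30.368050235710673
```

View pics/s4.png

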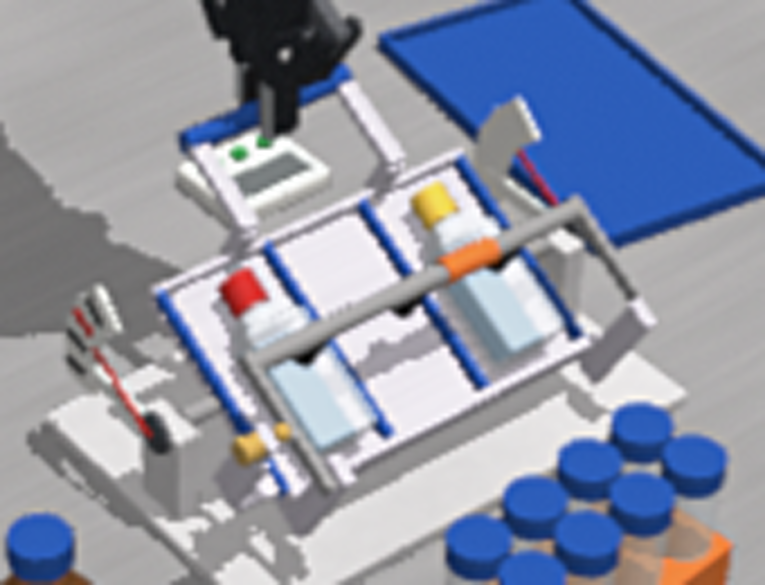

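The tray is tilted with the red pointer (95,350) in line with the red 30-degree mark (82,320). Both flasks are in place under the shut keeper. I'll hold.

Call:
{"method": "arm_command", "body": {
  "steps": [
    [[0,0,0,0],[0,0,0,0],[0,0,0,0],[0,0,0,0],[0,0,0,0],[0,0,0,0],[0,0,0,0],[0,0,0,0]]
  ]
}}

```text
time: 40.62
tool_pos: [488.3, 3.8, 144.2]
orientation: [0.002, 0.716, 0.698, -0.002]
wrist_force: [-9.9, -4.4, 2.8]
finger_gap: 0.145
grip_force: 34.9
```

Call:
{"method": "arm_command", "body": {
  "steps": [
    [[0,0,0,0],[0,0,0,0],[0,0,0,0],[0,0,0,0],[0,0,0,0],[0,0,0,0],[0,0,0,0],[0,0,0,0]]
  ]
}}

```text
time: 41.62
tool_pos: [488.3, 3.8, 144.2]
orientation: [0.002, 0.716, 0.698, -0.003]
wrist_force: [-9.8, -3.1, 3.7]
finger_gap: 0.149
grip_force: 34.9
```

Call:
{"method": "arm_command", "body": {
  "steps": [
    [[0,0,0,0],[0,0,0,0],[0,0,0,0],[0,0,0,0],[0,0,0,0],[0,0,0,0],[0,0,0,0],[0,0,0,0]]
  ]
}}

```text
time: 42.62
tool_pos: [488.3, 3.8, 144.2]
orientation: [0.002, 0.716, 0.698, -0.003]
wrist_force: [-10.6, -3.4, 3.8]
finger_gap: 0.148
grip_force: 34.9
```

Call:
{"method": "arm_command", "body": {
  "steps": [
    [[0,-5.9,6.4,0],[0,-5.5,6.6,0],[0,-5.1,7,0],[0,-4.6,7.3,0],[0,-4.1,7.6,0],[0,-3.6,7.8,0],[0,-3.1,8.1,0],[0,-2.6,8.2,0]]
  ]
}}

```text
time: 43.62
tool_pos: [457.0, 4.4, 87.1]
orientation: [0.005, 0.716, 0.698, 0.0]
wrist_force: [-3.0, 0.9, 11.9]
finger_gap: 0.143
grip_force: 38.0
```

Call:
{"method": "arm_command", "body": {
  "steps": [
    [[0,0,0.5,0],[0,0,0,0]]
  ]
}}

```text
time: 43.88
tool_pos: [456.7, 4.5, 85.9]
orientation: [0.004, 0.716, 0.698, -0.0]
wrist_force: [-1.1, -0.4, 6.8]
finger_gap: 0.151
grip_force: 37.7
```

Call:
{"method": "arm_command", "body": {
  "steps": [
    [[0,0,1.5,0],[0,0,1,0],[0,0,0,0]]
  ]
}}

```text
time: 44.25
tool_pos: [456.5, 4.5, 84.6]
orientation: [0.004, 0.716, 0.698, -0.0]
wrist_force: [-7.4, 2.3, 19.7]
finger_gap: 0.151
grip_force: 39.3
```

Call:
{"method": "arm_command", "body": {
  "steps": [
    [[0,0,1,0],[0,0,0,0]]
  ]
}}

```text
time: 44.5
tool_pos: [456.5, 4.4, 84.5]
orientation: [0.004, 0.716, 0.698, -0.0]
wrist_force: [-11.9, 2.6, 29.4]
finger_gap: 0.15
grip_force: 40.2
```

Level and on the stop. I'll let go and return to the keeper sleeve.

Call:
{"method": "arm_command", "body": {
  "steps": [
    [[0,0,-3,0],[0,0,0,0],[0,0,0,0],[0,0,-20,0],[0,0,-50,0],[0,0,-20,0]]
  ],
  "claw": -0.16
}}

```text
time: 45.25
tool_pos: [455.7, 4.9, 175.5]
orientation: [0.004, 0.716, 0.698, -0.001]
wrist_force: [-0.7, -0.1, 0.4]
finger_gap: 0.579
grip_force: 0.0
```

Call:
{"method": "arm_command", "body": {
  "steps": [
    [[10,45,0,0],[10,45,0,0],[10,45,0,0],[0,0,0,0],[0,0,0,0]]
  ]
}}

```text
time: 45.88
tool_pos: [589.8, 31.8, 172.4]
orientation: [0.002, 0.716, 0.698, -0.002]
wrist_force: [-0.1, 0.7, -0.2]
finger_gap: 0.581
grip_force: 0.0
```

```bash
python3 - <<'E'
from h import *
go(591.5,34,113.5,1.548)
k=grab("side")
for a,cen,r in blobs(mask(k,(5,150,100),(18,255,255),(260,180,430,300)),10): print(a,cen.round(1),"depth",depthpt(k,[cen]).round(1))
E
```

```text
t45.88 [589.8  31.8 172.4] phi 1.5459 zax [ 0.    -0.005 -1.   ] j [-0.16  0.07 -0.04  1.45 -0.01  1.43] F [-0.1  0.7 -0.2] gap 0.581 gf 0
tool dx 2.3 dy 1.6 dz 58.9 turn -0.002 (or 6.281)
63 [356.3 247.1] depth [[593.8  32.3 135.9]]
```

Call:
{"method": "arm_command", "body": {
  "steps": [
    [[2,1.6,25,0],[0,0,22,0],[0,0,10,0],[0,0,2,0],[0,0,0,0]]
  ]
}}

```text
time: 46.55
tool_pos: [592.5, 33.2, 115.1]
orientation: [0.003, 0.716, 0.698, -0.001]
wrist_force: [-0.5, 1.0, -0.1]
finger_gap: 0.58
grip_force: 0.0
```

Call:
{"method": "arm_command", "body": {
  "steps": [
    [[0,0,0,0],[0,0,0,0],[0,0,0,0],[0,0,0,0],[0,0,0,0]]
  ],
  "claw": 1,
  "force": 25
}}

```text
time: 47.18
tool_pos: [592.0, 33.3, 114.5]
orientation: [0.003, 0.716, 0.698, -0.002]
wrist_force: [-5.6, -0.0, 5.2]
finger_gap: 0.164
grip_force: 25.0
```

Call:
{"method": "arm_command", "body": {
  "steps": [
    [[0,0.6,-9.3,0],[0,1.8,-9.1,0],[0,3,-8.8,0],[0,4.2,-8.3,0]]
  ]
}}

```text
time: 47.68
tool_pos: [602.3, 33.0, 150.6]
orientation: [0.003, 0.716, 0.698, -0.001]
wrist_force: [0.2, -1.6, -4.5]
finger_gap: 0.158
grip_force: 24.8
```

```bash
python3 - <<'E'
from h import *
p,_=st(); dz=p[2]-114
th=np.arcsin(dz/70);print("th",th,"x expected",661.5-70*np.cos(th))
k=grab("side")
for a,cen,r in blobs(mask(k,(5,150,100),(18,255,255),(260,180,430,300)),10): print(a,cen.round(1),"depth",depthpt(k,[cen]).round(1))
E
```

```text
t47.67 [602.3  33.  150.6] phi 1.5455 zax [ 0.002 -0.006 -1.   ] j [-0.16  0.11 -0.04  1.41 -0.01  1.44] F [ 0.2 -1.6 -4.5] gap 0.158 gf 25
th 0.5500350381382995 x expected 601.8245654715851
19 [355.9 238.4] depth [[605.2  18.8 174.4]]
```

Following the arc well, so I'll continue opening.

Call:
{"method": "arm_command", "body": {
  "steps": [
    [[0,5.2,-7.7,0],[0,6.2,-6.9,0],[0,7,-6,0],[0,7.8,-5.1,0],[0,8.4,-4,0],[0,8.8,-2.8,0],[0,9.1,-1.6,0]]
  ]
}}

```text
time: 48.6
tool_pos: [654.6, 31.9, 183.5]
orientation: [0.002, 0.716, 0.698, -0.002]
wrist_force: [0.2, -6.0, -7.4]
finger_gap: 0.165
grip_force: 24.5
```

Call:
{"method": "arm_command", "body": {
  "steps": [
    [[0,9.3,-0.4,0],[0,9.2,0.8,0],[0,9.1,2,0],[0,8.7,3.2,0],[0,8.2,4.3,0],[0,0,0,0]]
  ]
}}

```text
time: 49.35
tool_pos: [699.0, 30.8, 173.3]
orientation: [0.002, 0.716, 0.698, -0.002]
wrist_force: [-1.1, -5.0, -4.9]
finger_gap: 0.163
grip_force: 24.7
```

```bash
python3 - <<'E'
from h import *
p,_=st(); th=np.arccos((661.5-p[0])/70);print("th",th,"z exp",114+70*np.sin(th))
E
```

```text
t49.35 [699.   30.8 173.3] phi 1.5455 zax [ 0.001 -0.006 -1.   ] j [-0.14  0.41  0.35  1.5  -0.01  1.46] F [-1.1 -5.  -4.9] gap 0.163 gf 25
th 2.1356120746106364 z exp 173.12810663339786
```

Call:
{"method": "arm_command", "body": {
  "steps": [
    [[0,0,0,0],[0,0,0,0],[0,0,0,0],[0,0,-20,0],[0,0,-50,0],[0,0,-50,0]]
  ],
  "claw": -0.16
}}

```text
time: 50.1
tool_pos: [698.1, 32.0, 295.6]
orientation: [0.002, 0.716, 0.698, -0.001]
wrist_force: [1.0, 0.2, 0.7]
finger_gap: 0.579
grip_force: 0.0
```

Call:
{"method": "arm_command", "body": {
  "steps": [
    [[0,-34,0,-0.175],[0,0,0,-0.175],[0,0,0,-0.175],[0,0,0,-0.175],[0,0,0,-0.175],[0,0,0,-0.175],[0,0,0,-0.175],[0,0,0,-0.175]]
  ]
}}

```text
time: 51.1
tool_pos: [664.5, 32.7, 294.3]
orientation: [0.001, 0.095, 0.995, -0.003]
wrist_force: [0.1, 0.3, -0.5]
finger_gap: 0.579
grip_force: 0.0
```

Call:
{"method": "arm_command", "body": {
  "steps": [
    [[0,0,0,-0.173],[34,17,0,0],[34,17,30,0],[0,0,50,0],[0,0,0,0]]
  ]
}}

```text
time: 51.72
tool_pos: [594.9, 68.2, 210.1]
orientation: [-0.002, 0.011, 1.0, -0.002]
wrist_force: [-0.1, 0.2, 0.4]
finger_gap: 0.58
grip_force: 0.0
```

```bash
python3 - <<'E'
from h import *
c=grab("wrist");cv2.imwrite("pics/w9.png",c["pixels"]);np.savez("w9.npz",**c)
go(596.5,67.5,200,np.pi-.023)
flask(c,"y",(220,80,420,330),70)
k=grab("side")
for a,cen,r in blobs(mask(k,(5,150,100),(18,255,255),(260,180,430,300)),10): print(a,cen.round(1),"depth",depthpt(k,[cen]).round(1))
E
```

```text
t51.77 [596.5  67.8 213.2] phi 3.1187 zax [-0.001 -0.005 -1.   ] j [-0.1   0.1   0.06  1.53 -0.01 -0.08] F [-0.3 -0.   1.3] gap 0.581 gf 0
tool dx 0.0 dy -0.3 dz 13.2 turn 0.000 (or -6.283)
plate 638 [272. 200.] [582.9  34.4  74. ] sides [  6.3 128.9] dist to cap 46.3
plate 789 [369. 224.] [584.8 105.   74. ] sides [  6.5 129.7] dist to cap 51.5
plate 3589 [316. 247.] [611.7  65.8  74. ] sides [32.8 64. ] dist to cap 61.6
cap 837 [316. 167.] [550.1  67.   88. ] angle 3.122 body from cap [609.6  65.8]
73 [388.6 249.4] depth [[702.3  28.6 195.8]]
```

View pics/w9.png

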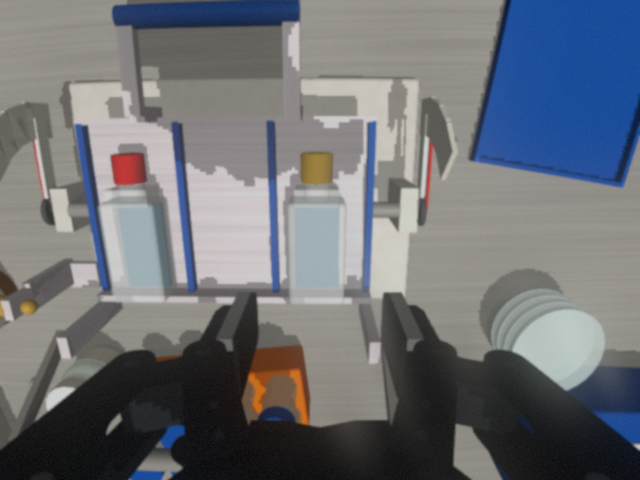

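Keeper stands open (sleeve at 702, 29, 196). Both flasks slid to the far wall, yellow at (316,247) and red at (140,247). The yellow centre is about (610,66). I'll pick up yellow first.

Call:
{"method": "arm_command", "body": {
  "steps": [
    [[-9.5,-1.6,40,0],[0,0,45,0],[0,0,30,0],[0,0,13,0],[0,0,5,0],[0,0,0,0]]
  ]
}}

```text
time: 52.58
tool_pos: [608.2, 64.9, 82.3]
orientation: [0.002, 0.012, 1.0, -0.003]
wrist_force: [0.2, -0.2, -0.0]
finger_gap: 0.581
grip_force: 0.0
```

Call:
{"method": "arm_command", "body": {
  "steps": [
    [[0,0,0,0],[0,0,0,0],[0,0,0,0],[0,0,0,0],[0,0,0,0]]
  ],
  "claw": 1,
  "force": 30
}}

```text
time: 53.2
tool_pos: [608.2, 64.9, 82.5]
orientation: [0.002, 0.011, 1.0, -0.003]
wrist_force: [-0.7, 0.4, 5.5]
finger_gap: 0.459
grip_force: 31.3
```

Call:
{"method": "arm_command", "body": {
  "steps": [
    [[0,0,-15,0],[0,0,-40,0],[0,0,-45,0],[0,0,0,0]]
  ]
}}

```text
time: 53.7
tool_pos: [609.2, 65.5, 186.1]
orientation: [0.005, 0.011, 1.0, -0.003]
wrist_force: [0.7, -0.6, -0.6]
finger_gap: 0.461
grip_force: 30.6
```

```bash
python3 - <<'E'
from h import *
t=grab("top");
b=max(blobs(mask(t,(100,150,50),(125,255,255),(150,230,250,345)),300),key=lambda b:b[0])
w=onplane(t,cv2.boxPoints(b[2]),10);print(b[0],w.round(0).tolist(),w.mean(0).round(1))
go(459,327,180,2.99)
E
```

```text
3428 [[328.0, 386.0, 10.0], [579.0, 344.0, 10.0], [556.0, 227.0, 10.0], [307.0, 271.0, 10.0]] [442.7 307.2  10. ]
t53.75 [608.2  65.5 183.3] phi 3.1187 zax [ 0.006 -0.006 -1.   ] j [-0.1   0.13  0.04  1.47 -0.01 -0.08] F [ 0.3  0.4 -1. ] gap 0.459 gf 31
tool dx 155.2 dy 258.0 dz 3.3 turn 0.129 (or -6.155)
```

Call:
{"method": "arm_command", "body": {
  "steps": [
    [[25.9,43,0,0],[25.9,43,0,0],[25.9,43,0,0],[25.9,43,0,0],[25.9,43,0,0],[25.9,43,0,0],[0,0,0,0.129],[0,0,0,0]]
  ]
}}

```text
time: 54.75
tool_pos: [456.6, 327.3, 177.8]
orientation: [0.0, 0.075, 0.997, -0.003]
wrist_force: [-0.2, -0.3, -0.5]
finger_gap: 0.462
grip_force: 30.8
```

```bash
python3 - <<'E'
from h import *
c=grab("wrist");cv2.imwrite("pics/w10.png",c["pixels"])
go(459,327,17,2.99)
E
```

```text
t54.80 [457.1 326.9 178. ] phi 2.9924 zax [ 0.    -0.006 -1.   ] j [ 0.39 -0.01 -0.12  1.47 -0.01  0.54] F [ 0.8 -0.2  0. ] gap 0.458 gf 31
tool dx -1.9 dy 0.4 dz 161.0 turn 0.002 (or -6.281)
```

View pics/w10.png

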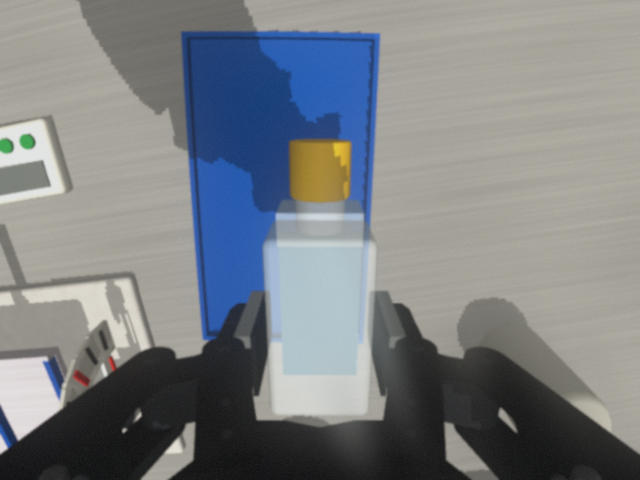

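Tray is seen at columns 183-380, rows 33-340. Flask is aligned with it and 20+ mm inside the right edge. I'll lower.

Call:
{"method": "arm_command", "body": {
  "steps": [
    [[-2,0.4,50,0],[0,0,50,0],[0,0,38,0],[0,0,14,0],[0,0,6,0],[0,0,3,0],[0,0,0.5,0],[0,0,0,0]]
  ]
}}

```text
time: 55.8
tool_pos: [460.5, 326.6, 18.4]
orientation: [0.002, 0.076, 0.997, -0.002]
wrist_force: [0.6, -0.4, -1.9]
finger_gap: 0.46
grip_force: 30.7
```

Call:
{"method": "arm_command", "body": {
  "steps": [
    [[0,0,1,0],[0,0,1,0],[0,0,0,0]]
  ]
}}

```text
time: 56.18
tool_pos: [460.1, 326.6, 16.8]
orientation: [0.001, 0.076, 0.997, -0.003]
wrist_force: [-5.4, -1.7, 9.8]
finger_gap: 0.46
grip_force: 32.1
```

Call:
{"method": "arm_command", "body": {
  "steps": [
    [[0,0,-0.8,0],[0,0,0,0],[0,0,0,0],[0,0,-3,0],[0,0,-30,0],[0,0,-55,0],[0,0,-55,0],[0,0,-50,-0.129]]
  ],
  "claw": -0.16
}}

```text
time: 57.18
tool_pos: [459.6, 327.3, 211.6]
orientation: [0.001, 0.01, 1.0, -0.003]
wrist_force: [0.9, -0.1, 0.3]
finger_gap: 0.578
grip_force: 0.0
```

```bash
python3 - <<'E'
from h import *
c=grab("wrist");go(602,-66,210,np.pi-.023)
flask(c,"y",(200,60,440,330),4)
for a,cen,r in blobs(mask(c,(100,150,40),(125,255,255)),2000): print(a,cen.round(),onplane(c,cv2.boxPoints(r),8).round(0).tolist())
E
```

```text
t57.23 [461.6 328.3 218.7] phi 3.1288 zax [ 0.01  -0.002 -1.   ] j [ 0.39 -0.01 -0.04  1.53 -0.01  0.4 ] F [ 0.1 -0.1  6.3] gap 0.584 gf 0
tool dx -145.4 dy -392.4 dz 8.7 turn 0.010 (or -6.273)
plate 680 [351. 228.] [472.3 359.3   8. ] sides [ 69.8 263.7] dist to cap 73.0
plate 4632 [320. 207.] [460.  327.9   8. ] sides [42.7 95.4] dist to cap 57.5
cap 523 [329. 142.] [403.1 336.1  22. ] angle 2.998 body from cap [462.  327.6]
38492 [281. 159.] [[553.0, 185.0, 8.0], [303.0, 247.0, 8.0], [326.0, 390.0, 8.0], [583.0, 359.0, 8.0]]
```

Call:
{"method": "arm_command", "body": {
  "steps": [
    [[-18.2,-49,0,0],[-18.2,-49,0,0],[-18.2,-49,0,0],[-18.2,-49,0,0],[-18.2,-49,0,0],[-18.2,-49,0,0],[-18.2,-49,0,0],[-18.2,-49,0,0.01]]
  ]
}}

```text
time: 58.22
tool_pos: [596.5, -69.6, 211.7]
orientation: [0.001, 0.017, 1.0, -0.003]
wrist_force: [0.3, 1.1, -0.1]
finger_gap: 0.578
grip_force: 0.0
```

Call:
{"method": "arm_command", "body": {
  "steps": [
    [[0,0,0,0],[0,0,0,0]]
  ]
}}

```text
time: 58.48
tool_pos: [595.9, -67.6, 211.5]
orientation: [0.001, 0.017, 1.0, -0.003]
wrist_force: [-0.4, -0.0, 0.0]
finger_gap: 0.576
grip_force: 0.0
```

```bash
python3 - <<'E'
from h import *
c=grab("wrist");cv2.imwrite("pics/w11.png",c["pixels"])
flask(c,"r",(220,80,420,330),70)
go(606,-66,82,np.pi-.023)
E
```

```text
plate 603 [271. 197.] [ 579.7 -101.8   74. ] sides [  6.6 129.3] dist to cap 57.6
plate 782 [368. 216.] [581.7 -31.   74. ] sides [  6.4 129.7] dist to cap 51.1
plate 3609 [324. 239.] [608.5 -64.9  74. ] sides [32.8 63.7] dist to cap 68.9
cap 26 [327. 149.] [539.8 -60.3  88. ] angle 3.075 body from cap [599.2 -64.2]
t58.52 [595.8 -67.  211.7] phi 3.1091 zax [ 0.002 -0.005 -1.   ] j [-0.33  0.1   0.05  1.52 -0.   -0.3 ] F [-0.1  0.6  0. ] gap 0.579 gf 0
tool dx -10.1 dy 1.4 dz 129.7 turn -0.009 (or 6.274)
```

Call:
{"method": "arm_command", "body": {
  "steps": [
    [[-10,2.4,40,-0.009],[0,0,45,0],[0,0,28,0],[0,0,12,0],[0,0,5,0],[0,0,0,0]]
  ]
}}

```text
time: 59.28
tool_pos: [606.9, -66.4, 82.7]
orientation: [0.002, 0.012, 1.0, -0.003]
wrist_force: [-0.3, -0.1, 0.4]
finger_gap: 0.58
grip_force: 0.0
```

Call:
{"method": "arm_command", "body": {
  "steps": [
    [[0,0,0,0],[0,0,0,0],[0,0,0,0],[0,0,0,0],[0,0,0,0]]
  ],
  "claw": 1,
  "force": 30
}}

```text
time: 59.9
tool_pos: [607.2, -66.7, 83.2]
orientation: [0.002, 0.012, 1.0, -0.003]
wrist_force: [-0.9, 1.2, 7.2]
finger_gap: 0.463
grip_force: 31.6
```

Call:
{"method": "arm_command", "body": {
  "steps": [
    [[0,0,-15,0],[0,0,-40,0],[0,0,-45,0],[0,0,0,0]]
  ]
}}

```text
time: 60.4
tool_pos: [608.4, -66.7, 187.0]
orientation: [0.004, 0.012, 1.0, -0.004]
wrist_force: [0.8, 0.6, -1.9]
finger_gap: 0.459
grip_force: 30.8
```

```bash
python3 - <<'E'
from h import *
go(447,253,180,2.99)
E
```

```text
t60.40 [608.4 -66.7 187. ] phi 3.1175 zax [ 0.009 -0.008 -1.   ] j [-0.32  0.12  0.04  1.47 -0.   -0.3 ] F [ 0.8  0.6 -1.9] gap 0.459 gf 31
tool dx 169.0 dy 315.8 dz 7.0 turn 0.128 (or -6.156)
```

Call:
{"method": "arm_command", "body": {
  "steps": [
    [[21.1,39.5,0,0],[21.1,39.5,0,0],[21.1,39.5,0,0],[21.1,39.5,0,0],[21.1,39.5,0,0],[21.1,39.5,0,0],[21.1,39.5,0,0],[21.1,39.5,0,0.128]]
  ]
}}

```text
time: 61.4
tool_pos: [443.9, 255.0, 179.2]
orientation: [0.001, 0.077, 0.997, -0.003]
wrist_force: [1.0, 0.5, -1.4]
finger_gap: 0.46
grip_force: 30.8
```

Call:
{"method": "arm_command", "body": {
  "steps": [
    [[0,0,0,0],[0,0,0,0]]
  ]
}}

```text
time: 61.65
tool_pos: [444.9, 253.8, 179.3]
orientation: [0.001, 0.075, 0.997, -0.003]
wrist_force: [0.0, -0.4, -1.2]
finger_gap: 0.46
grip_force: 30.9
```

```bash
python3 - <<'E'
from h import *
c=grab("wrist");cv2.imwrite("pics/w12.png",c["pixels"])
go(447,253,17.5,2.99)
E
```

```text
t61.70 [445.2 253.4 179.3] phi 2.9901 zax [ 0.001 -0.006 -1.   ] j [ 0.27 -0.17 -0.26  1.48 -0.01  0.42] F [ 0.2 -0.5 -1.9] gap 0.461 gf 31
tool dx -1.9 dy -0.1 dz 161.8 turn 0.000 (or -6.283)
```

View pics/w12.png

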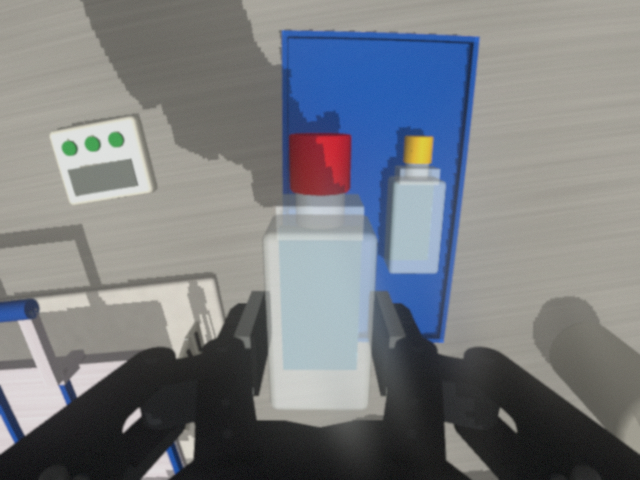

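Yellow lies flat in the tray (415,227). Red would come close to the left rim (edge near column 288), so I'll shift 7 mm inwards before lowering.

Call:
{"method": "arm_command", "body": {
  "steps": [
    [[-2,7,50,0],[0,0,50,0],[0,0,38,0],[0,0,14,0],[0,0,6,0],[0,0,3.5,0],[0,0,1,0],[0,0,0,0]]
  ]
}}

```text
time: 62.7
tool_pos: [449.0, 259.9, 17.9]
orientation: [0.002, 0.076, 0.997, -0.002]
wrist_force: [0.5, -0.0, 0.2]
finger_gap: 0.461
grip_force: 31.0
```

Call:
{"method": "arm_command", "body": {
  "steps": [
    [[0,0,0.8,0],[0,0,0,0]]
  ]
}}

```text
time: 62.95
tool_pos: [448.9, 259.9, 17.6]
orientation: [0.002, 0.076, 0.997, -0.003]
wrist_force: [-2.9, -1.0, 7.9]
finger_gap: 0.462
grip_force: 32.0
```

Call:
{"method": "arm_command", "body": {
  "steps": [
    [[0,0,-0.5,0],[0,0,0,0],[0,0,0,0],[0,0,-3,0],[0,0,-30,0],[0,0,-55,0],[0,0,-55,0],[0,0,-50,0]]
  ],
  "claw": -0.16
}}

```text
time: 63.95
tool_pos: [448.0, 260.8, 212.1]
orientation: [0.002, 0.076, 0.997, -0.003]
wrist_force: [0.8, -0.3, 0.0]
finger_gap: 0.58
grip_force: 0.0
```

Call:
{"method": "arm_command", "body": {
  "steps": [
    [[0,0,-40,0],[0,-30,0,0],[0,0,0,0],[0,0,0,0]]
  ]
}}

```text
time: 64.45
tool_pos: [443.4, 231.5, 249.8]
orientation: [0.001, 0.076, 0.997, -0.003]
wrist_force: [-0.7, -0.7, -0.4]
finger_gap: 0.579
grip_force: 0.0
```

```bash
python3 - <<'E'
from h import *
st();c=grab("wrist");cv2.imwrite("pics/w13.png",c["pixels"])
for col in "ry":
    b=max([b for b in blobs((mask(c,(0,140,70),(8,255,255))|mask(c,(172,140,70),(180,255,255))) if col=="r" else mask(c,(20,120,80),(35,255,255)),100)],key=lambda b:b[0]);print(col,b[1].round(),depthpt(c,[b[1]]).round(1))
E
```

```text
t64.45 [443.4 231.5 249.8] phi 2.9893 zax [ 0.002 -0.005 -1.   ] j [ 0.22 -0.19 -0.16  1.61 -0.01  0.37] F [-0.7 -0.7 -0.4] gap 0.579 gf 0
r [351. 138.] [[389.4 268.9  28. ]]
y [424. 142.] [[402.3 333.5  29.5]]
```

View pics/w13.png

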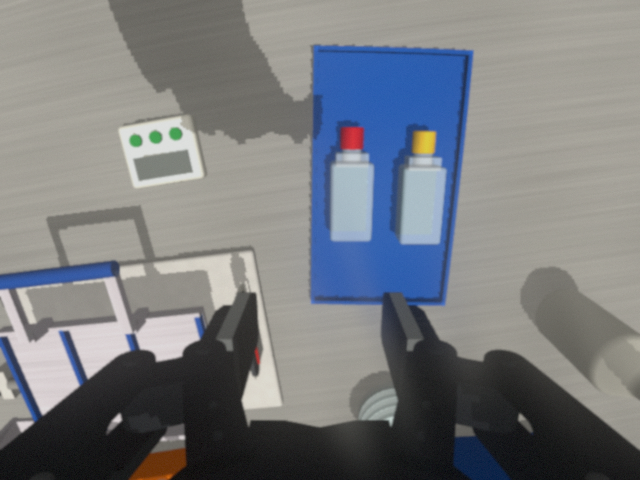

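Both flasks lie flat inside the blue tray (red 352,200; yellow 423,205), and the cradle is level with the keeper open. I'm handing in.

```bash
python3 -c "
from plant import arm
print(arm.close_job())"
```

```text
the job is handed in; nothing more can be done
None
```

The job is handed in: the red and yellow flasks (no green one was found) went through the shut-keeper tilt to about 30° with a 3 s hold and back to level, and now lie flat in the blue incubator tray with the keeper open.

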